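Secure a sample rack on the tube shaker and select the blue speed

TASK

Lift the tube rack by its orange handle and, keeping it upright, set it down gently on the shaker's tray in front of the rear fence. Then feed the square retaining bar, without forcing it, from the right through both guide tubes in front of the rack until its black guard rests against the yellow flared mouth, and let go. Last, turn the shaker's black selector knob until its white pointer clicks in at the blue mark, and leave the bottle, the jar and the tape roll where they stand.

Things in the scene. Friction and masses are not known exactly. Their poses are not given: they have to be found in the camera images.
- shaker: Fixed white bench-top tube shaker, 280 mm deep (x) by 240 mm wide (y). Origin: on the underside, directly below the middle of the bar guides; x axis from the front control deck to the rear fence (roughly away from the robot), y to its left, z up. In its frame: control deck x -150 to -5 mm, top at z 75 mm; housing behind it to x 130 mm, top at z 85 mm, carrying the tray.
- tray_spot (a point): Middle of the rack's place, on the tray's top face (shaker frame x 56.5, y 0, z 105 mm), axes as the shaker's. Tray: x -13 to 119, y -80 to 80 mm, side lips 9 mm high (inner faces y +-76), rear fence 37 mm high with its face at x 107 mm. The fitted bar's rear face is at x 6 mm, so the 85 mm deep rack may stand up to 7 mm forward or back of this spot.
- guide_mouth (a point): Centre of the outer rim of the right guide tube's yellow flared mouth (shaker frame 0, -80, 140 mm; about 25 mm across). The bar is fed here along the shaker's +y. Two square steel tubes, opening 15.5 by 15.5 mm, on one line along y at x 0, z 140 mm: right one y -70 to -52 mm, left one y 52 to 70 mm.
- guide_exit (a point): Centre of the outer end of the left guide tube (shaker frame 0, 70, 140 mm); the fitted bar's tip stands about 2 mm beyond it.
- selector (a joint): Selector knob angle, rad, growing clockwise seen from above. It clicks at five marks 36 degrees (0.628 rad) apart: white 0, yellow 0.628, green 1.257, blue 1.885, red 2.513, with stops at both ends. It starts at white, yellow or green. About 0.1 N m turns it over a click; let go within 0.2 rad of a mark, it settles there by itself.
- knob_grip (a point): On the black knob's vertical axis (shaker frame x -86, y 0, z 98 mm), a good height to pinch. On a 66 mm skirt stands a bar grip 60 mm long, 14 mm wide, from z 82 to 110 mm; a white line on top runs to its pointing end. The point turns with the knob: x axis along the bar grip to the pointing end, y across the grip.
- blue_mark (a point): Blue dot, 11 mm, on the control deck 45 mm from the knob's axis, in the direction the pointer must take (36 degrees clockwise of the shaker's +x axis). The other dots are white, yellow, green and red.
- rack_center (a point): Centre, half-way up, of the white tube rack (0.28 to 0.55 kg): footprint 85 mm (its x) by 110 mm (its y), 130 mm high over the handle; this point is 65 mm above its underside. Eight capped tubes stand in it, cap tops 92 mm above the underside.
- rack_handle (a point): Centre of the rack's orange carrying handle: a bar 12 mm wide (rack x), 14 mm high, 110 mm long along the rack's y axis, 123 mm above the rack's underside, 24 mm clear above the caps.
- rack: The same rack; origin at the centre of its underside, z up.
- bar_grip (a point): Centre of the retaining bar's yellow upright grip: 42 mm long (bar x), 16 mm wide (y), 42 mm high, so 21 mm above the table as it lies. Bar x runs from grip to tip. Ahead of the grip: black guard 6 mm thick, 34 wide, 42 high, then the 12 by 12 mm bar, 152 mm long, last 12 mm tapered to 6 mm. Total 200 mm, 0.12 kg. The bar's axis runs 15 mm below this point.
- bar_guard (a point): Point on the bar's axis at the front face of the guard (27 mm ahead of the grip's centre, 15 mm below it); it meets guide_mouth when the bar is home.
- bar_tip (a point): End of the taper on the bar's axis, 152 mm ahead of bar_guard.
- bar: The same bar; origin on its underside 79 mm ahead of the grip's centre, x towards the tip, z up as it lies.
- bottle: Bystander: white bottle with blue cap, 62 mm wide, 170 mm tall; origin at its underside.
- jar: Bystander: clear specimen jar with red lid, 68 mm wide, 85 mm tall; origin at its underside.
- tape: Bystander: roll of tan tape lying flat, 100 mm wide, 24 mm high; origin at its underside.
Not all that is in view belongs to the job. What is shaped like the rack but green or turquoise is not meant.

How it is judged:
On the way, in this order (a step that is already met when the one before it is completed fails the run):
1. the rack stands on the tray behind the bar's line, let go (x of rack_center in the frame of shaker between 0.035 and 0.078 m and y of rack_center in the frame of shaker between -0.026 and 0.026 m and z of rack_center in the frame of shaker between 0.164 and 0.175 m and angle between rack's own z axis and vertical below 0.06 rad and contact force between the fingers and rack below 0.3 N and linear speed of rack below 0.03 m/s), for 0.2 s.
2. the bar is home through both guide tubes in front of the rack, let go (all of step 1 and y of bar_guard in the frame of shaker between -0.088 and -0.075 m and x of bar_tip in the frame of shaker between -0.006 and 0.006 m and x of bar_guard in the frame of shaker between -0.006 and 0.006 m and z of bar_tip in the frame of shaker between 0.132 and 0.148 m and z of bar_guard in the frame of shaker between 0.132 and 0.148 m and y of bar_tip in the frame of shaker between 0.062 and 0.09 m and contact force between the fingers and bar below 0.3 N and linear speed of bar below 0.03 m/s), for 0.2 s.
3. the selector has been turned to the blue mark (all of step 2 and value of joint selector between 1.765 and 2.005 rad and contact force between the fingers and shaker below 0.3 N), for 0.2 s.
At the end, for the whole second after the job is handed in: Rack upright and still on the tray, within 21 mm of tray_spot front to back and 26 mm sideways; bar at rest through both guide tubes from the right, guard within 8 mm of the flared rim; selector at rest within 0.12 rad of blue (1.885); all let go (all of step 3 and velocity of joint selector between -0.1 and 0.1 rad/s); the robot touches nothing.
It fails at once if the rack is tipped more than 0.5 rad (angle between rack's own z axis and vertical above 0.5 rad).
It fails at once if the rack is dropped (more than about 15 mm) (contact force between the fingers and rack below 0.1 N and linear speed of rack above 0.55 m/s).
It fails at once if the bar is forced against the shaker with more than 60 N (contact force between bar and shaker above 60 N).
It fails at once if the bottle, jar or tape roll is moved more than 30 mm (distance of any of bottle, jar, tape from where it was at the start of the episode above 0.03 m).
It also fails if it takes over 72 s, if anything falls off the work surface, if the arm or the gripper's body presses on something with over 40 N, if the wrist force passes 120 N, or if a joint passes its speed limit or range.

ROBOT

A 6-joint arm with a two-finger parallel gripper is mounted at the origin on the work surface. World frame = base frame: x ahead of the robot, y to its left, z up, the work surface at z = 0. Lengths are in m, angles in rad, forces in N, time in s.
With the tool pointing down it reaches from about 0.375 to 0.9 m from the base axis. Payload 3.1 kg.
Tool frame: the origin (TCP) lies at the very end of the fingers, on their centre line; the grasp point (between the pads) lies 19 mm behind it; z points along the fingers, y is the direction in which the jaws open and shut (so a half turn about z gives the same grasp; the last joint's range is limited). The gripper opens to 87 mm and grips with 3 to 60 N. Pads are 19 mm wide; open, the fingers measure 117 mm over their backs; the gripper's body (75 mm by 190 mm) begins 51 mm behind the grasp point.
Start: joints at [1.097, 0.527, 1.433, -0, 1.181, -0.178], TCP at [0.182, 0.598, 0.223] pointing down, gripper open.
Joint ranges: [-3.08, 3.08], [-0.75, 2.2], [0.22, 2.44], [-1.43, 4.57], [0, 2.65], [-2.85, 2.85]. Speed limits (rad/s): [2.79, 2.79, 3.14, 3.14, 3.14, 3.14].

INTERFACE

Orientations are given as a unit quaternion [x, y, z, w].
In Python, from rig import robot gives the robot as it stands.
- The arm moves only by the tool arm_command, never from a script. Its argument "targets" is a list of rows, each a list of 5 numbers: the shift along the tool's x, y, z in cm, then the turn about the tool's z in rad, then the finger opening in cm, from 0 to 8.7. In form: [[dx, dy, dz, spin, hand], ...]. A call has 1 to 5 rows; each row is the pose to reach, as a shift and turn from the pose commanded when the call began, along the tool's axes at that moment; what a row does not reach only later rows make up. A row lasts 1/8 s, in which the tool goes at most 62.5 mm and 10.7 degrees, less where a joint would pass 70% of its speed; a pose out of reach is approached as far as the arm can. A call with a gripper value outside its range is refused whole. The fingers move at their own pace and stop on an object; "newtons" is the grip in N (left out, the last holds). Time passes only in rows, so rows that repeat a pose let the fingers close. It gives the time, the measured TCP pose, the force and the opening at its end, in the units of the state.
- robot.get_obs(): the state, without advancing time (a new reading comes with each control period).
- robot.camera(name): name is "side" or "top" or "wrist"; returns (picture, depth): 420x560x3 uint8, red, green, blue; 420x560 float32, m along the optical axis (not along the pixel's ray), 0 where there is no reading.
- robot.camera_model(name): a dict with "mtx" (3x3 intrinsics, pixels), "extrinsics" (4x4, takes a point from world to camera coordinates). Camera axes: x right, y up, looking along -z (the intrinsics and any distortion apply to the point x, -y, -z); pixel columns grow to the right and rows downward; lengths in m; the calibration is good to about 2 mm. A picture is of the moment at which its call begins: read the wrist's pose just before it. camera_model takes no time and is no camera call; for the wrist camera it gives the pose at the moment of the call.
- robot.hand_in(): hands the job in, once; it reports no verdict.
The state is a dict: "time": time; "q": joint angles; "joint_velocities": joint speeds; "joint_torque": joint torques, N m; "position": TCP position; "tool_rot": TCP orientation; "ft_force": force on the tool from outside, world axes, zero at the start; "moment": the same for the moment, N m; "grip_width": finger opening in m.
Only numpy, scipy, OpenCV 4.12 (cv2) and the standard library are available. Lean on these libraries where they do the work, as an engineer would, in place of code of your own. Each camera call takes 0.05 s, during which the arm holds its last target.

## Working session

There is one attempt and no reset: what is moved stays moved. The work goes in short steps, Python scripts to look and compute and a tool call to move; the robot and the scene stay as the last step left them, time stands still between calls to the robot, and variables do not carry over. Pictures are saved under pics/ and viewed, and the job is handed in when it is done.

Besides the shell and the picture viewer there is one more tool, called after "Emit:" as a command line: name --pt "numbers of a row" for each row, then --argument value for the rest. arm_command: Moves the arm, as the interface text tells. Its arguments: {"type":"object","properties":{"targets":{"type":"array","items":{"type":"array","items":{"type":"number"}}},"newtons":{"type":"number"}},"required":["targets"]}

```bash
ls; mkdir -p pics
cat > h.py <<'E'
import numpy as np, cv2
from rig import robot
def snap(name,f):
    m=robot.camera_model(name); p,d=robot.camera(name)
    cv2.imwrite(f'pics/{f}.png',p[:,:,::-1]); np.savez(f'pics/{f}.npz',p=p,d=d,K=m['mtx'],E=m['extrinsics'])
    return p,d,m
def load(f):
    z=np.load(f'pics/{f}.npz'); return z['p'],z['d'],z['K'],z['E']
def ray(K,E,u,v):
    r=np.linalg.inv(K)@np.array([u,v,1.]); r=np.array([r[0],-r[1],-r[2]])
    R=E[:3,:3]; return -R.T@E[:3,3], R.T@r
def plane(K,E,u,v,z):
    o,d=ray(K,E,u,v); return o+d*(z-o[2])/d[2]
def pt(K,E,u,v,dep):
    o,d=ray(K,E,u,v); return o+d*dep
def cloud(d,K,E):
    v,u=np.mgrid[0:d.shape[0],0:d.shape[1]]
    r=np.linalg.inv(K)@np.stack([u.ravel(),v.ravel(),np.ones(u.size)]); r[1:]*=-1
    c=r*d.ravel(); return (E[:3,:3].T@(c-E[:3,3:4])).T.reshape(*d.shape,3)
def proj(K,E,P):
    c=E[:3,:3]@np.asarray(P)+E[:3,3]; c=np.array([c[0],-c[1],-c[2]]); q=K@c; return q[:2]/q[2]
def two(o1,d1,o2,d2):
    A=np.stack([d1,-d2],1); s=np.linalg.lstsq(A,o2-o1,rcond=None)[0]
    a=o1+d1*s[0]; b=o2+d2*s[1]; return (a+b)/2, np.linalg.norm(a-b)
E
python3 - <<'E'
from h import *
for n in('side','top','wrist'):
    p,d,m=snap(n,n+'0'); print(n,m['mtx'].round(1).tolist(),m.keys(),np.array(m['extrinsics']).round(3).tolist(),d.min(),d.max())
print(robot.get_obs())
E
```

```text
pics
side [[502.1, 0.0, 274.3], [0.0, 502.1, 207.4], [0.0, 0.0, 1.0]] dict_keys(['mtx', 'extrinsics']) [[0.935, -0.354, 0.007, -0.569], [0.237, 0.641, 0.73, -0.22], [-0.263, -0.681, 0.683, -1.455], [0.0, 0.0, 0.0, 1.0]] 0.0 3.6365879
top [[417.5, 0.0, 286.1], [0.0, 417.5, 203.6], [0.0, 0.0, 1.0]] dict_keys(['mtx', 'extrinsics']) [[-0.023, -1.0, -0.008, 0.019], [0.981, -0.024, 0.193, -0.612], [-0.193, -0.004, 0.981, -1.173], [0.0, 0.0, 0.0, 1.0]] 0.0 2.2699912
wrist [[297.7, 0.0, 274.9], [0.0, 297.7, 208.7], [0.0, 0.0, 1.0]] dict_keys(['mtx', 'extrinsics']) [[0.289, 0.957, -0.001, -0.624], [-0.92, 0.278, -0.277, 0.035], [-0.264, 0.081, 0.961, -0.391], [0.0, 0.0, 0.0, 1.0]] 0.0 1.213523
{'time': 0.15, 'q': array([ 1.09751124e+00,  5.28263542e-01,  1.43362591e+00, -2.35735330e-05,
        1.18140209e+00, -1.78478896e-01]), 'joint_velocities': array([ 7.02877220e-04, -4.04483069e-03, -4.36396077e-03,  4.46242504e-05,
        3.66507257e-05,  4.71433337e-04]), 'joint_torque': array([ 2.87564592e-05, -4.40433204e+01, -1.76842189e+01,  6.33134460e-02,
        5.52846410e-02, -9.79030642e-05]), 'position': array([0.18129637, 0.59752794, 0.22178402]), 'tool_rot': array([ 1.46865397e-01,  9.89156122e-01, -8.08229209e-04, -2.61618857e-04]), 'ft_force': array([-0.40130698,  0.40939901, -0.3303604 ]), 'moment': array([-0.00310738, -0.02934196,  0.03857503]), 'grip_width': 0.08715216368916366}
```

View pics/side0.png

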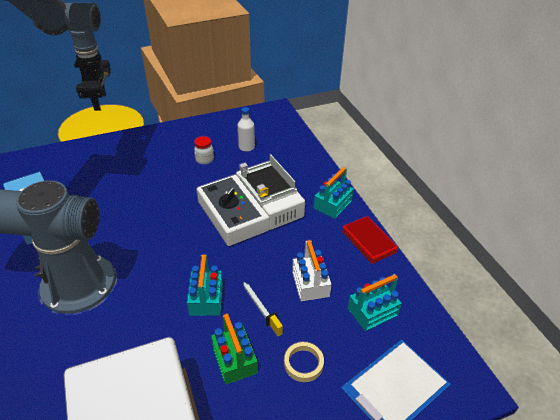

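View pics/top0.png

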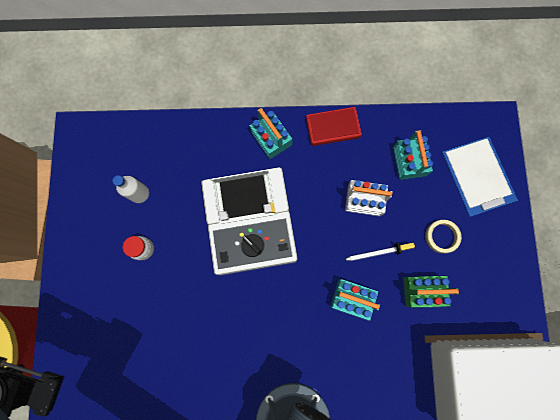

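View pics/wrist0.png

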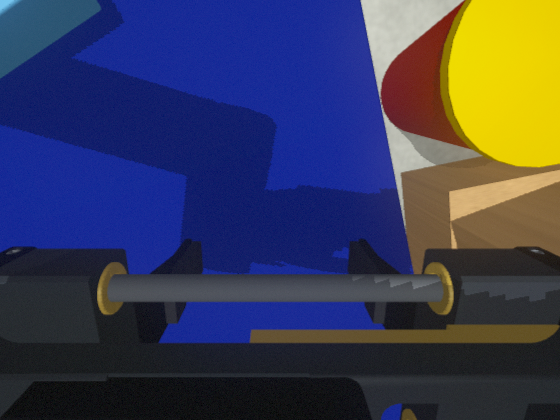

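Candidates shaped like the rack: top view green (430,291), turquoise (356,298), (270,133) and (412,157), and white (369,197), which is also at side (312,275). Only the white one matches the description. I'll confirm it in enlarged crops.

Run:
```python
from h import *
t=load('top0')[0]; s=load('side0')[0]
a=cv2.resize(t[160:280,330:430],(400,480),interpolation=cv2.INTER_CUBIC)
b=cv2.resize(s[230:340,240:340],(400,440),interpolation=cv2.INTER_CUBIC)
im=np.zeros((480,800,3),np.uint8); im[:,:400]=a; im[:440,400:]=b
cv2.imwrite('pics/c1.png',im[:,:,::-1])
a=cv2.resize(t[155:285,190:310],(400,433),interpolation=cv2.INTER_CUBIC)
b=cv2.resize(s[145:255,185:315],(400,338),interpolation=cv2.INTER_CUBIC)
im=np.zeros((480,800,3),np.uint8); im[:433,:400]=a; im[:338,400:]=b
cv2.imwrite('pics/c2.png',im[:,:,::-1])
```

```text
(no output)
```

View pics/c1.png

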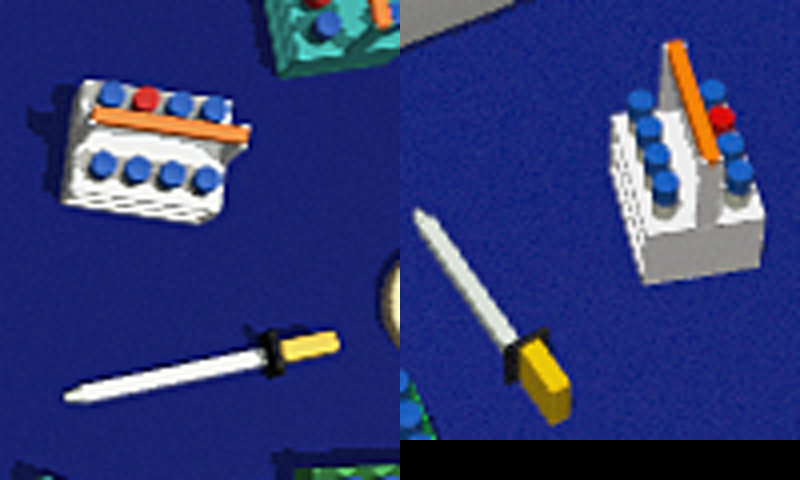

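View pics/c2.png

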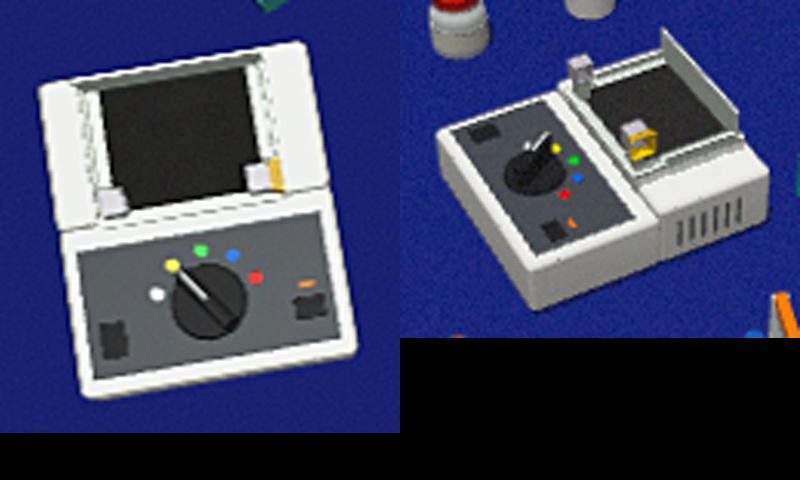

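White rack with the orange handle confirmed (top 369,197). The bar tip is at top (347,259) and its yellow grip at (407,245). The knob pointer looks to be at yellow. Next I'll measure from two views.

```bash
cat >> h.py <<'E'
def hsv(p): return cv2.cvtColor(p,cv2.COLOR_RGB2HSV)
def mask(p,lo,hi,roi):
    m=cv2.inRange(hsv(p),lo,hi); z=np.zeros_like(m); x0,y0,x1,y1=roi; z[y0:y1,x0:x1]=m[y0:y1,x0:x1]; return z
def blob(m):
    n,l,s,c=cv2.connectedComponentsWithStats(m); i=1+np.argmax(s[1:,4]); return (l==i),c[i],s[i]
E
python3 - <<'E'
from h import *
T=load('top0'); S=load('side0')
CT=cloud(*T[1:]); CS=cloud(*S[1:])
# table check
print('table z', CT[330,200],CS[300,130])
def both(name,lo,hi,rt,rs):
    r=[]
    for A,roi,C in((T,rt,CT),(S,rs,CS)):
        b,c,s=blob(mask(A[0],lo,hi,roi)); P=C[b]; 
        print(name,c.round(1),s[4],'cloudmed',np.median(P,0).round(4),'zmax',np.percentile(P[:,2],95).round(4)); r.append(ray(A[2],A[3],*c))
        q=cv2.minAreaRect(np.argwhere(b)[:,::-1].astype(np.float32)); print('   rect',np.round(cv2.boxPoints(q),1).tolist())
    print('   tri',two(*r[0],*r[1]))
both('handle',(5,150,150),(18,255,255),(340,170,400,220),(295,230,335,275))
both('grip',(20,120,120),(32,255,255),(390,235,420,260),(255,305,295,345))
both('blue',(105,120,150),(115,255,255),(250,220,272,240),(230,195,250,215))
both('red',(0,120,120),(5,255,255),(250,220,280,250),(225,200,250,220))
both('green',(50,120,120),(75,255,255),(230,220,260,240),(230,190,250,210))
both('yel',(25,120,120),(35,255,255),(230,220,250,250),(225,185,245,200))
both('mouth',(18,120,120),(30,255,255),(262,195,285,215),(250,180,275,202))
E
```

```text
table z [0.25307893 0.26491841 0.00270404] [ 0.13112402 -0.10779142 -0.00486253]
handle [372.  190.6] 148 cloudmed [ 0.6296 -0.2365  0.1293] zmax 0.1326
   rect [[352.6000061035156, 189.8000030517578], [353.1000061035156, 186.10000610351562], [391.5, 191.39999389648438], [391.0, 195.10000610351562]]
handle [313.  255.3] 139 cloudmed [ 0.6286 -0.2385  0.1293] zmax 0.133
   rect [[305.6000061035156, 240.8000030517578], [310.1000061035156, 239.3000030517578], [320.1000061035156, 269.29998779296875], [315.6000061035156, 270.79998779296875]]
   tri (array([ 0.63051104, -0.2373068 ,  0.12573491]), np.float64(4.905424908205067e-06))
grip [406.8 246. ] 75 cloudmed [ 0.4805 -0.346   0.0419] zmax 0.0457
   rect [[399.3999938964844, 244.89999389648438], [413.3999938964844, 242.10000610351562], [414.3999938964844, 247.10000610351562], [400.3999938964844, 249.89999389648438]]
grip [275.8 324.8] 158 cloudmed [ 0.4781 -0.3532  0.0377] zmax 0.0448
   rect [[266.3999938964844, 319.1000061035156], [274.20001220703125, 313.79998779296875], [285.5, 330.70001220703125], [277.6000061035156, 335.8999938964
[... 1296 characters left out ...]
 [243.0, 236.0], [240.0, 236.0]]
yel [235.1 192.9] 8 cloudmed [0.5231 0.1349 0.0766] zmax 0.0975
   rect [[234.0, 192.0], [236.0, 192.0], [236.0, 194.0], [234.0, 194.0]]
   tri (array([0.52207263, 0.13465677, 0.07852863]), np.float64(0.0007363942201637466))
mouth [272.3 207. ] 30 cloudmed [0.5851 0.0427 0.1529] zmax 0.1557
   rect [[269.79998779296875, 203.1999969482422], [272.8999938964844, 202.60000610351562], [274.6000061035156, 210.89999389648438], [271.5, 211.5]]
mouth [263.1 192. ] 53 cloudmed [0.5861 0.0425 0.1346] zmax 0.1546
   rect [[259.0, 187.0], [267.0, 187.0], [267.0, 196.0], [259.0, 196.0]]
   tri (array([0.58725674, 0.04270055, 0.13884604]), np.float64(0.0016344006629055298))
```

```bash
cat >> h.py <<'E'
from scipy.spatial.transform import Rotation as Ro
def theta(o=None):
    o=o or robot.get_obs(); x=Ro.from_quat(o['tool_rot']).apply([1,0,0]); return np.degrees(np.arctan2(x[1],x[0]))
def rel(P,th=None):
    """cm shift in tool frame and spin to bring TCP to P with tool-x heading th(deg)"""
    o=robot.get_obs(); R=Ro.from_quat(o['tool_rot'])
    s=R.inv().apply(np.array(P)-o['position'])*100; t=theta(o)
    sp=0 if th is None else -((th-t+180)%360-180)
    print('now',o['position'].round(4),'th',round(t,2),'q6',round(o['q'][5],2),'t',round(o['time'],2),'f',o['ft_force'].round(1),'w',round(o['grip_width'],4)); print('move cm',s.round(2),'spin',round(np.radians(sp),4))
E
python3 - <<'E'
from h import *
W=load('wrist0'); E=W[3]; c=-E[:3,:3].T@E[:3,3]; o=robot.get_obs()
R=Ro.from_quat(o['tool_rot']); print('cam in tool',R.inv().apply(c-o['position']),'axes in tool', R.inv().apply(E[:3,:3]))
T=load('top0')
a=[plane(T[2],T[3],*u,.130)for u in((352.8,188),(391.2,193.2))]
d=a[1]-a[0]; print('handle',a,np.degrees(np.arctan2(d[1],d[0])),np.linalg.norm(d))
# dots circle -> knob center & yaw
P={'b':(.5296,.0826),'r':(.5102,.0637),'g':(.5352,.1112),'y':(.5221,.1347)}
# tri dots similarity fit: model angles from +x
A=[];Q=[]
for k,an in dict(b=-36,r=-72,g=0,y=36).items():
    A.append([-.086+.045*np.cos(np.radians(an)),.045*np.sin(np.radians(an))]);Q.append(P[k])
A.append([0,-.08]);Q.append((.5873,.0427))
A=np.array(A);Q=np.array(Q); Ac=A-A.mean(0);Qc=Q-Q.mean(0)
yaw=np.arctan2((Ac[:,0]*Qc[:,1]-Ac[:,1]*Qc[:,0]).sum(),(Ac*Qc).sum())
r=np.array([[np.cos(yaw),-np.sin(yaw)],[np.sin(yaw),np.cos(yaw)]]); t=Q.mean(0)-r@A.mean(0)
print('shaker',t,np.degrees(yaw),'res',(A@r.T+t-Q)*1000)
# bar: tip & grip
tip=plane(T[2],T[3],347,259.5,.006); g=plane(T[2],T[3],406.8,246,.042);d=g-tip;print('bar',tip,g,np.degrees(np.arctan2(-d[1],-d[0])),np.linalg.norm(d[:2]))
rel((.63,-.237,.26),84)
E
```

```text
cam in tool [ 0.07517805 -0.00047869 -0.16239832] axes in tool [[ 1.33295576e-03  9.99999088e-01 -2.15791082e-04]
 [ 9.60913539e-01 -1.22111547e-03  2.76845947e-01]
 [ 2.76845431e-01 -5.76379973e-04 -9.60914291e-01]]
handle [array([ 0.63838506, -0.18333177,  0.13      ]), array([ 0.62088141, -0.28946303,  0.13      ])] -99.36517393078236 0.10756496549867232
shaker [0.57429553 0.11869444] 10.237775237618095 res [[ 0.59201127  1.25066888]
 [ 0.7556895   0.0647261 ]
 [-1.25169846  0.20736419]
 [-1.3102149   1.20909103]
 [ 1.21421259 -2.7318502 ]]
bar [ 0.44743828 -0.17412616  0.006     ] [ 0.48056107 -0.34615504  0.042     ] 100.89847531971408 0.17518862174816044
now [0.1813 0.5975 0.2218] th 163.11 q6 -0.18 t 0.15 f [-0.4  0.4 -0.3] w 0.0872
move cm [-67.18 -66.82  -3.73] spin 1.3807
```

Run:
```python
from h import *
rel((.625,-.267,.28),80.6)
```

```text
now [0.1813 0.5975 0.2218] th 163.11 q6 -0.18 t 0.15 f [-0.4  0.4 -0.3] w 0.0872
move cm [-67.57 -69.84  -5.72] spin 1.4401
```

Emit:
arm_command --pt "-67.6 -69.8 -5.7 1.44 8.7" --pt "-67.6 -69.8 -5.7 1.44 8.7" --pt "-67.6 -69.8 -5.7 1.44 8.7" --pt "-67.6 -69.8 -5.7 1.44 8.7" --pt "-67.6 -69.8 -5.7 1.44 8.7" --newtons 30

```text
time: 0.78
position: [0.3247, 0.3188, 0.241]
tool_rot: [0.58, 0.814, 0.0, 0.0]
ft_force: [1.3, 0.4, 0.6]
grip_width: 0.087
```

Run:
```python
from h import *
rel((.625,-.267,.28),80.6)
```

```text
now [0.3247 0.3188 0.241 ] th 109.07 q6 0.2 t 0.78 f [1.3 0.4 0.6] w 0.087
move cm [-65.18   9.24  -3.89] spin 0.4969
```

Emit:
arm_command --pt "-65.2 9.2 -3.9 0.5 8.7" --pt "-65.2 9.2 -3.9 0.5 8.7" --pt "-65.2 9.2 -3.9 0.5 8.7" --pt "-65.2 9.2 -3.9 0.5 8.7" --pt "-65.2 9.2 -3.9 0.5 8.7"

```text
time: 1.4
position: [0.4684, 0.0417, 0.2595]
tool_rot: [0.762, 0.648, 0.0, -0.0]
ft_force: [0.5, 1.7, -0.2]
grip_width: 0.0869
```

Run:
```python
from h import *
rel((.625,-.267,.28),80.6)
snap('wrist','w1')
```

```text
now [0.4684 0.0417 0.2595] th 80.72 q6 0.01 t 1.4 f [ 0.5  1.7 -0.2] w 0.0869
move cm [-27.94  20.44  -2.06] spin 0.0021
```

View pics/w1.png

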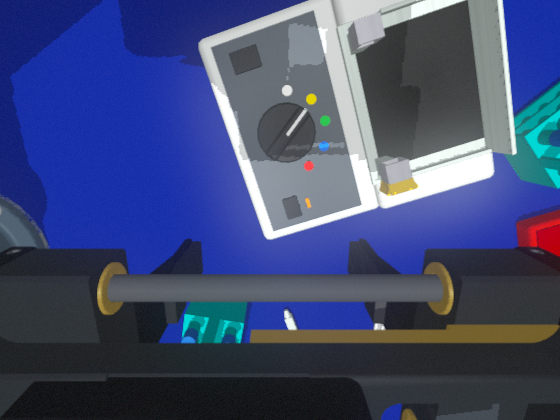

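The wrist view shows the whole shaker. The knob is at (287,132) with its pointer at yellow (311,99), and the yellow mouth is at (398,187). I'll measure dots and mouth here, then go on to the rack.

```bash
cat >> h.py <<'E'
def fit2(A,Q):
    A=np.array(A);Q=np.array(Q); Ac=A-A.mean(0);Qc=Q-Q.mean(0)
    yaw=np.arctan2((Ac[:,0]*Qc[:,1]-Ac[:,1]*Qc[:,0]).sum(),(Ac*Qc).sum())
    r=np.array([[np.cos(yaw),-np.sin(yaw)],[np.sin(yaw),np.cos(yaw)]]); t=Q.mean(0)-r@A.mean(0)
    return t,yaw,(A@r.T+t-Q)*1000
COL=dict(b=((105,150,150),(116,255,255)),r=((0,150,150),(5,255,255)),g=((50,120,100),(75,255,255)),y=((25,150,150),(33,255,255)))
def dots(f,roi):
    p,d,K,E=load(f); A=[];Q=[];px={}
    for k,an in dict(b=-36,r=-72,g=0,y=36).items():
        m=mask(p,*COL[k],roi); b,c,s=blob(m); px[k]=c
        print(k,c.round(1),s[4])
        A.append([-.086+.045*np.cos(np.radians(an)),.045*np.sin(np.radians(an))]);Q.append(plane(K,E,*c,.075)[:2])
    t,y,res=fit2(A,Q); print(f,'shaker',t.round(4),np.degrees(y).round(2),res.round(1).tolist()); return t,y,px
E
python3 - <<'E'
from h import *
dots('w1',(270,80,345,180))
p,d,K,E=load('w1'); C=cloud(d,K,E)
b,c,s=blob(mask(p,(18,150,100),(32,255,255),(375,170,425,200))); P=C[b];print(c,s,np.median(P,0),P[:,2].max())
print('tape/table',C[150,60],C[230,150], 'tray',C[90,430], 'deck',C[190,320],'house',C[180,470])
im=cv2.resize(p[0:220,260:520],(780,660)); cv2.imwrite('pics/c3.png',im[60:,:,::-1])
E
```

```text
b [323.5 148. ] 31
r [308.  166.9] 7
g [324.6 120.3] 81
y [310.7  98.6] 84
w1 shaker [0.577  0.1149] 8.3 [[-0.2, 1.6], [0.3, 0.8], [-0.1, -1.1], [-0.0, -1.3]]
[394.85714286 192.71428571] [394 192   3   3   7] [0.58022755 0.03745143 0.15461705] 0.1553903884741674
tape/table [0.18001725 0.12829888 0.00078392] [ 0.27149993 -0.00631524  0.00120797] tray [0.63755641 0.12247412 0.10696344] deck [0.521833   0.03223151 0.07696024] house [0.69227761 0.01818512 0.0845504 ]
```

View pics/c3.png

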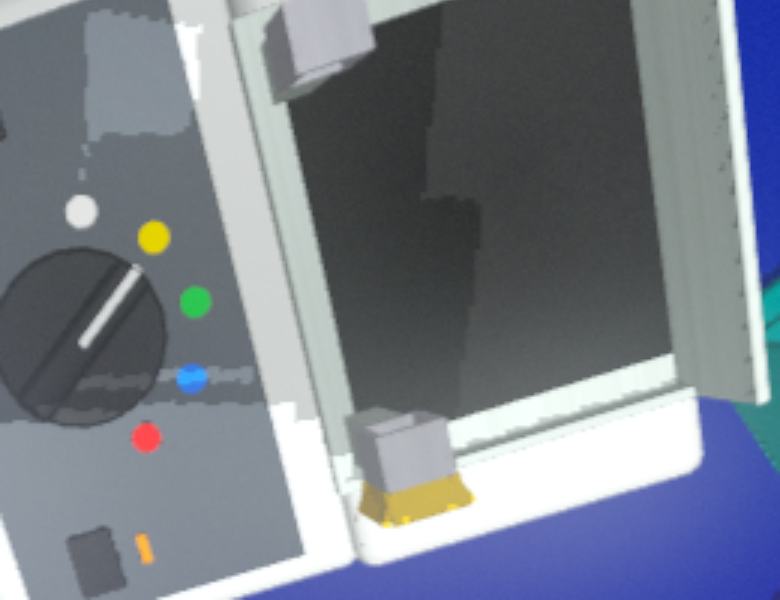

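Emit:
arm_command --pt "-27.9 20.4 -2.1 0 8.7" --pt "-27.9 20.4 -2.1 0 8.7" --pt "-27.9 20.4 -2.1 0 8.7" --pt "-27.9 20.4 -2.1 0 8.7" --pt "-27.9 20.4 -2.1 0 8.7"

```text
time: 2.08
position: [0.6096, -0.2359, 0.278]
tool_rot: [0.762, 0.648, 0.0, -0.0]
ft_force: [0.9, 0.5, -0.1]
grip_width: 0.0869
```

Run:
```python
from h import *
rel((.625,-.267,.28),80.6)
```

```text
now [ 0.6096 -0.2359  0.278 ] th 80.73 q6 -0.38 t 2.08 f [ 0.9  0.5 -0.1] w 0.0869
move cm [-2.82  2.02 -0.2 ] spin 0.0023
```

Emit:
arm_command --pt "-2.8 2.0 -0.2 0 8.7" --pt "-2.8 2.0 -0.2 0 8.7"

```text
time: 2.33
position: [0.6248, -0.2679, 0.2792]
tool_rot: [0.763, 0.647, -0.0, 0.0]
ft_force: [-1.1, -0.2, -0.4]
grip_width: 0.0872
```

Run:
```python
from h import *
snap('wrist','w2')
rel((.625,-.267,.28),80.6)
```

```text
now [ 0.624  -0.2658  0.2792] th 80.66 q6 -0.4 t 2.38 f [-1.4 -0.2 -1.1] w 0.087
move cm [-0.1   0.12 -0.08] spin 0.001
```

View pics/w2.png

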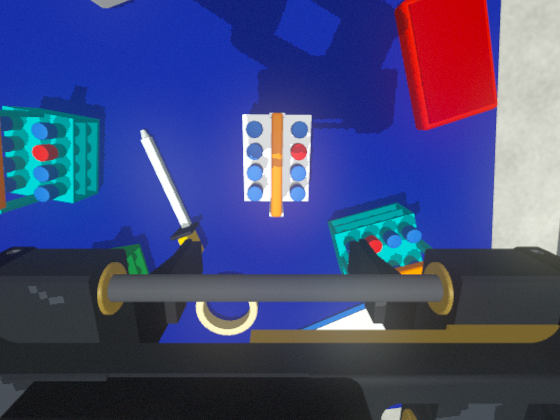

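The white rack sits under the camera and is well aligned: handle column is about 277, rows 112-217, with the bar at left (140,130)-(190,240).

Run:
```python
from h import *
p,d,K,E=load('w2'); C=cloud(d,K,E)
m=mask(p,(5,120,120),(18,255,255),(262,100,295,225)); b,c,s=blob(m)
P=C[b]; print(c,s,np.percentile(P[:,2],[5,50,95]))
q=cv2.minAreaRect(np.argwhere(m)[:,::-1].astype(np.float32)); bx=cv2.boxPoints(q);print(bx.round(1).tolist())
o=np.argsort(bx[:,1]); a=bx[o[:2]].mean(0); e=bx[o[2:]].mean(0)
A=plane(K,E,*a,.13);B=plane(K,E,*e,.13); dd=A-B; print(A,B,(A+B)/2,np.degrees(np.arctan2(dd[1],dd[0])),np.linalg.norm(dd))
# two view height w/ top
T=load('top0'); print(two(*ray(K,E,*((a+e)/2)),*ray(T[2],T[3],372,190.6)))
S=load('side0'); print(two(*ray(K,E,*((a+e)/2)),*ray(S[2],S[3],313,255.3)))
c=(A+B)/2; rel((c[0],c[1],.106),np.degrees(np.arctan2(dd[1],dd[0])))
```

```text
[276.84404925 153.69083447] [271 113  12 104 731] [0.12819599 0.12989213 0.13125432]
[[270.79998779296875, 216.0], [272.0, 112.9000015258789], [282.20001220703125, 113.0], [281.0, 216.10000610351562]]
[ 0.64157491 -0.18450164  0.13      ] [ 0.62297068 -0.29060391  0.13      ] [ 0.6322728  -0.23755278  0.13      ] 80.05471432584419 0.10772098068377679
(array([ 0.63221   , -0.23748339,  0.1197812 ]), np.float64(0.0022972651800409237))
(array([ 0.63209901, -0.23565294,  0.12339151]), np.float64(0.001126794001793523))
now [ 0.624  -0.2658  0.2792] th 80.66 q6 -0.4 t 2.38 f [-1.4 -0.2 -1.1] w 0.087
move cm [ 2.9   0.38 17.32] spin 0.0106
```

Emit:
arm_command --pt "2.9 0.4 5 0.01 6" --pt "2.9 0.4 10 0.01 5" --pt "2.9 0.4 14.5 0.01 5" --pt "2.9 0.4 16.5 0.01 5" --pt "2.9 0.4 17.3 0.01 5" --newtons 40

```text
time: 3.0
position: [0.6325, -0.2363, 0.1067]
tool_rot: [0.765, 0.644, -0.0, -0.001]
ft_force: [-1.0, 0.4, 0.4]
grip_width: 0.0519
```

Emit:
arm_command --pt "0 0 0 0 3" --pt "0 0 0 0 0.5" --pt "0 0 0 0 0.5" --pt "0 0 0 0 0.5"

```text
time: 3.5
position: [0.6332, -0.2377, 0.1081]
tool_rot: [0.765, 0.644, 0.0, 0.001]
ft_force: [-0.5, 0.1, 0.1]
grip_width: 0.0178
```

Run:
```python
from h import *
rel((.6323,-.2376,.106),80)
```

```text
now [ 0.6332 -0.2377  0.1081] th 80.17 q6 -0.35 t 3.5 f [-0.5  0.1  0.1] w 0.0178
move cm [-0.01 -0.09  0.21] spin 0.0029
```

Emit:
arm_command --pt "0 0 0 0 0.5" --pt "0 0 0 0 0.5" --pt "0 0 0 0 0.5"

```text
time: 3.88
position: [0.6323, -0.2373, 0.1077]
tool_rot: [0.765, 0.644, -0.0, -0.0]
ft_force: [-3.1, -0.1, 5.7]
grip_width: 0.0113
```

Emit:
arm_command --pt "0 0 -1 0 0.5" --pt "0 0 -3 0 0.5" --pt "0 0 -6 0 0.5" --pt "0 0 -10 0 0.5" --pt "0 0 -15 0 0.5"

```text
time: 4.5
position: [0.6322, -0.2365, 0.2559]
tool_rot: [0.765, 0.644, -0.0, -0.002]
ft_force: [1.4, -0.9, -4.5]
grip_width: 0.0116
```

Run:
```python
from h import *
snap('wrist','w3')
rel((.6323,-.2376,.26),80)
```

```text
now [ 0.6357 -0.2383  0.2654] th 80.2 q6 -0.35 t 4.55 f [ 2.  -0.6  0.7] w 0.0116
move cm [ 0.02 -0.35  0.54] spin 0.0034
```

View pics/w3.png

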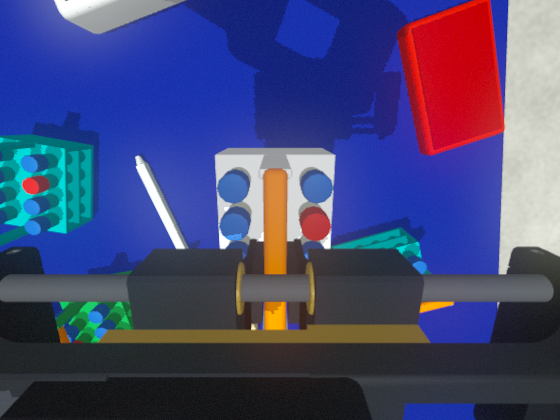

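Run:
```python
from h import *
rel((.56,-.08,.33),99)
```

```text
now [ 0.6357 -0.2383  0.2654] th 80.2 q6 -0.35 t 4.55 f [ 2.  -0.6  0.7] w 0.0116
move cm [ 14.29 -10.09  -6.6 ] spin -0.3282
```

Emit:
arm_command --pt "3 -2 -3 -0.1 0.5" --pt "7 -5 -5 -0.2 0.5" --pt "11 -8 -6.5 -0.27 0.5" --pt "14.3 -10 -6.6 -0.33 0.5" --pt "14.3 -10 -6.6 -0.33 0.5"

```text
time: 5.18
position: [0.5569, -0.0758, 0.3227]
tool_rot: [0.647, 0.762, 0.0, -0.002]
ft_force: [1.2, -0.8, -5.8]
grip_width: 0.0113
```

Emit:
arm_command --pt "0 0 0 0 0.5" --pt "0 0 0 0 0.5"

```text
time: 5.42
position: [0.5592, -0.0801, 0.3227]
tool_rot: [0.649, 0.761, -0.0, -0.0]
ft_force: [-0.1, -0.3, -5.2]
grip_width: 0.0115
```

Run:
```python
from h import *
snap('wrist','w4')
rel((.56,-.08,.33),99)
```

```text
now [ 0.5592 -0.0802  0.3227] th 99.01 q6 -0.5 t 5.47 f [ 0.8 -0.6 -5.2] w 0.0115
move cm [ 0.01  0.09 -0.73] spin 0.0002
```

View pics/w4.png

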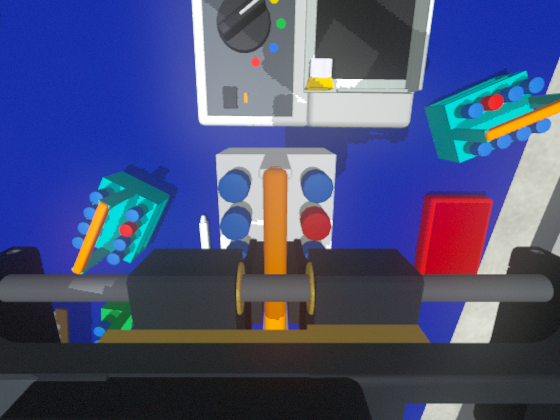

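Emit:
arm_command --pt "3.5 0 -1 0 0.5" --pt "6.5 0 -1.5 0 0.5" --pt "6.5 0 -1.5 0 0.5" --pt "6.5 0 -1.5 0 0.5"

```text
time: 5.98
position: [0.5489, -0.016, 0.3381]
tool_rot: [0.649, 0.761, -0.0, 0.0]
ft_force: [1.0, -0.7, -5.3]
grip_width: 0.0114
```

Run:
```python
from h import *
p,d,m=snap('wrist','w5')
cv2.imwrite('pics/c5.png',cv2.resize(p[0:200,170:440],(810,600))[:,:800,::-1])
rel((.56,-.08,.33),99)
```

```text
now [ 0.5488 -0.0161  0.338 ] th 99.02 q6 -0.39 t 6.03 f [ 0.6 -0.4 -5.3] w 0.0114
move cm [-6.48  0.1   0.8 ] spin 0.0004
```

View pics/c5.png

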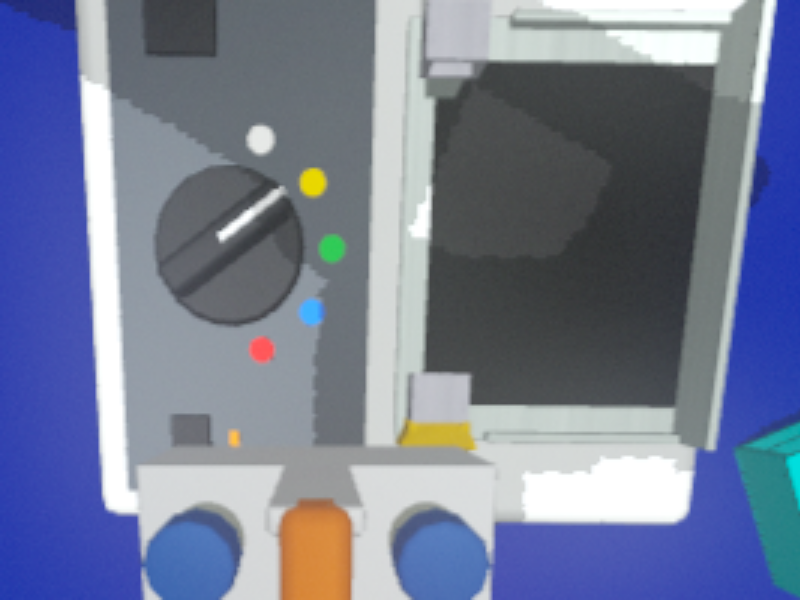

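Clear at-rest view (w5): all five dots are visible, along with both guide tubes, the mouth (crop 437,433) and the tray floor. The pointer is at yellow.

Run:
```python
from h import *
COL.update(b=((103,130,130),(114,255,255)),r=((0,130,150),(4,255,255)),y=((24,150,120),(33,255,255)))
for f,roi in(('w5',(215,35,290,125)),):
    t,y,px=dots(f,roi)
p,d,K,E=load('w5'); C=cloud(d,K,E)
# dots triangulated vs w1 and top
T=load('top0')
for k,u in dict(b=(259.5,231.3),r=(266.2,237.7),g=(249.6,229.6),y=(241.4,234.4)).items():
    P,e=two(*ray(K,E,*px[k]),*ray(T[2],T[3],*u)); print(k,P.round(4),round(e,4))
m=mask(p,(18,150,90),(32,255,255),(295,130,340,155)); b,c,s=blob(m); Pm=C[b]; print('mouth',c,s,np.median(Pm,0),Pm[:,2].max())
dark=cv2.inRange(p,(20,20,20),(75,75,75)); z=np.zeros_like(dark); z[15:140,305:415]=dark[15:140,305:415]
b,c,s=blob(z); q=cv2.boxPoints(cv2.minAreaRect(np.argwhere(b)[:,::-1].astype(np.float32))); print('floor',[plane(K,E,*u,.105).round(4).tolist() for u in q],np.median(C[b],0))
R=np.array([[np.cos(y),-np.sin(y)],[np.sin(y),np.cos(y)]])
for n,P in dict(spot=(.0565,0,.105),mouth=(0,-.08,.14),exit=(0,.07,.14),mtop=(0,-.08,.1525),rt=(0,-.07,.1475),f1=(.107,-.08,.142)).items():
    w=np.r_[t+R@np.array(P[:2]),P[2]]; print(n,w.round(4),((proj(K,E,w)-[170,0])*3).round(0))
```

```text
b [274.1 103.3] 23
r [258.5 116.8] 6
g [280.2  82.4] 60
y [273.8  60.2] 62
w5 shaker [0.577  0.1181] 10.41 [[0.5, -0.2], [-0.4, 0.3], [0.4, 0.2], [-0.4, -0.3]]
b [0.5323 0.0843 0.0562] 0.0001
r [0.5131 0.0638 0.0582] 0.002
g [0.5363 0.1117 0.0677] 0.0008
y [0.5233 0.1365 0.0667] 0.001
mouth [315.78873239 144.72535211] [304 141  24   9 142] [0.58750983 0.0420651  0.15277423] 0.500504237032231
floor [[0.5803, 0.068, 0.105], [0.5719, 0.1871, 0.105], [0.6733, 0.193, 0.105], [0.6916, 0.0734, 0.105]] [0.63825197 0.12776904 0.10592568]
spot [0.6325 0.1283 0.105 ] [571. 231.]
mouth [0.5914 0.0394 0.14  ] [441. 440.]
exit [0.5643 0.1869 0.14  ] [448.   4.]
mtop [0.5914 0.0394 0.1525] [446. 443.]
rt [0.5896 0.0492 0.1475] [444. 415.]
f1 [0.6967 0.0587 0.142 ] [714. 435.]
```

Run:
```python
from h import *
p,d,K,E=load('w5')
g=cv2.cvtColor(p,cv2.COLOR_RGB2GRAY).astype(float)
def edge_rows(rows,c0,c1,sgn):
    out=[]
    for r in rows:
        l=np.diff(cv2.GaussianBlur(g[r:r+1],(5,1),0)[0])[c0:c1]*sgn; i=np.argmax(l)
        o=0
        if 0<i<len(l)-1: o=.5*(l[i-1]-l[i+1])/(l[i-1]-2*l[i]+l[i+1]+1e-9)
        out.append((c0+i+.5+o,r))
    return np.array(out)
def edge_cols(cols,r0,r1,sgn):
    out=[]
    for c in cols:
        l=np.diff(cv2.GaussianBlur(g[:,c:c+1],(1,5),0)[:,0])[r0:r1]*sgn; i=np.argmax(l); o=0
        if 0<i<len(l)-1: o=.5*(l[i-1]-l[i+1])/(l[i-1]-2*l[i]+l[i+1]+1e-9)
        out.append((c,r0+i+.5+o))
    return np.array(out)
def rep(n,px,z,ax):
    W=np.array([plane(K,E,u,v,z)[:2] for u,v in px]); 
    vx,vy,x0,y0=cv2.fitLine(W.astype(np.float32),cv2.DIST_HUBER,0,.01,.01).ravel()
    an=np.degrees(np.arctan2(vy,vx))%180; nrm=np.array([-vy,vx]); r=(W-[x0,y0])@nrm
    print(n,'ang',round(an-ax,2),'pt',(round(float(x0),4),round(float(y0),4)),'rms mm',round(r.std()*1000,2),px[0].round(1),px[-1].round(1))
rep('rear floor edge', edge_rows(range(30,130,3),392,415,1),.105,90)
rep('front floor edge',edge_rows(range(82,120,3),305,318,-1),.105,90)
rep('right floor edge',edge_cols(range(330,390,3),125,142,1),.105,0)
rep('left floor edge',edge_cols(range(340,405,3),12,28,-1),.105,0)
rep('deck panel edge',edge_rows(list(range(30,50,2))+list(range(70,140,3)),286,300,1),.075,90)
```

```text
rear floor edge ang 19.91 pt (0.6924, 0.1328) rms mm 4.02 [407.4  30. ] [407.4 129. ]
front floor edge ang 8.54 pt (0.5781, 0.0966) rms mm 0.1 [312.3  82. ] [310.9 118. ]
right floor edge ang 8.44 pt (0.6357, 0.0593) rms mm 0.1 [330.  134.5] [387.  135.4]
left floor edge ang 8.29 pt (0.633, 0.1902) rms mm 0.1 [340.  20.] [403.  21.]
deck panel edge ang 8.5 pt (0.5533, 0.1101) rms mm 0.1 [294.2  30. ] [291.5 139. ]
```

```bash
cat >> h.py <<'E'
def dots2(f,roi,yaw):
    p,d,K,E=load(f); H=hsv(p); sat=(H[:,:,1]>110)&(H[:,:,2]>90); Q=[];A=[]
    x0,y0,x1,y1=roi; z=np.zeros_like(sat); z[y0:y1,x0:x1]=sat[y0:y1,x0:x1]
    n,l,s,c=cv2.connectedComponentsWithStats(z.astype(np.uint8))
    for i in range(1,n):
        if s[i,4]<25: continue
        h=np.median(H[l==i][:,0]); k='r' if h<10 or h>170 else 'y' if h<40 else 'g' if h<85 else 'b'
        print(k,c[i].round(1),s[i,4])
        an={'b':-36,'r':-72,'g':0,'y':36}[k]
        A.append([-.086+.045*np.cos(np.radians(an)),.045*np.sin(np.radians(an))]);Q.append(plane(K,E,*c[i],.075)[:2])
    t,y,res=fit2(A,Q); print('free',t.round(4),np.degrees(y).round(2),res.round(1).tolist())
    y=np.radians(yaw); R=np.array([[np.cos(y),-np.sin(y)],[np.sin(y),np.cos(y)]]); r=np.array(Q)-np.array(A)@R.T; t=r.mean(0); print('fixed',t.round(4),((r-t)*1000).round(1).tolist()); return t,R
E
python3 - <<'E'
from h import *
t,R=dots2('w5',(240,50,290,125),8.44)
p,d,K,E=load('w5')
print('mid y in frame', .0303-(R.T@t)[1])
for n,P in dict(spot=(.0565,0,.105),mouth=(0,-.08,.14),exit=(0,.07,.14),mtop=(0,-.08,.1525),rt=(0,-.07,.1475),rt2=(0,-.052,.1475),f1=(.107,-.076,.105),f2=(.107,.076,.105)).items():
    w=np.r_[t+R@np.array(P[:2]),P[2]]; print(n,w.round(4),((proj(K,E,w)-[170,0])*3).round(0))
E
```

```text
y [273.9  60.3] 71
g [280.2  82.3] 61
b [273.4 103.6] 59
r [256.7 116.1] 55
free [0.5768 0.1163] 8.39 [[0.0, -0.1], [-0.1, -0.2], [-0.0, 0.1], [0.1, 0.2]]
fixed [0.5768 0.1163] [[0.0, 0.1], [0.1, 0.2], [0.0, -0.1], [-0.2, -0.2]]
mid y in frame -0.00011623059477177539
spot [0.6327 0.1246 0.105 ] [569. 241.]
mouth [0.5885 0.0372 0.14  ] [433. 445.]
exit [0.5665 0.1856 0.14  ] [454.   9.]
mtop [0.5885 0.0372 0.1525] [437. 447.]
rt [0.5871 0.0471 0.1475] [437. 420.]
rt2 [0.5844 0.0649 0.1475] [439. 371.]
f1 [0.6938 0.0569 0.105 ] [670. 432.]
f2 [0.6715 0.2072 0.105 ] [718.  30.]
```

Run:
```python
from h import *
rel((.6327,.1246,.245),98.5)
```

```text
now [ 0.5488 -0.0161  0.338 ] th 99.02 q6 -0.39 t 6.03 f [ 0.6 -0.4 -5.3] w 0.0114
move cm [12.59 10.49  9.29] spin 0.0092
```

Emit:
arm_command --pt "4 3 0 0 0.5" --pt "9 7.5 0 0.01 0.5" --pt "12.6 10.5 1 0.01 0.5" --pt "12.6 10.5 4 0.01 0.5" --pt "12.6 10.5 6 0.01 0.5"

```text
time: 6.65
position: [0.6322, 0.1255, 0.2757]
tool_rot: [0.653, 0.758, -0.001, -0.001]
ft_force: [-0.5, -0.7, -6.7]
grip_width: 0.0119
```

Emit:
arm_command --pt "0 0 0 0 0.5" --pt "0 0 0 0 0.5"

```text
time: 6.9
position: [0.6333, 0.125, 0.279]
tool_rot: [0.653, 0.757, 0.001, 0.001]
ft_force: [0.0, -0.7, -4.7]
grip_width: 0.0116
```

Run:
```python
from h import *
for n in('wrist','side'):
    p,d,m=snap(n,n+'6')
rel((.6327,.1246,.2127),98.5)
a=load('wrist6')[0]; b=load('side6')[0]
im=np.zeros((420,800,3),np.uint8); im[:315,:420]=cv2.resize(a,(420,315)); im[:350,420:]=cv2.resize(b[110:260,180:343],(380,350)); cv2.imwrite('pics/c6.png',im[:,:,::-1])
```

```text
now [0.6334 0.1252 0.2798] th 98.46 q6 -0.13 t 7.0 f [ 0.4  0.4 -5.1] w 0.0115
move cm [-0.05 -0.1   6.71] spin -0.0008
```

View pics/c6.png

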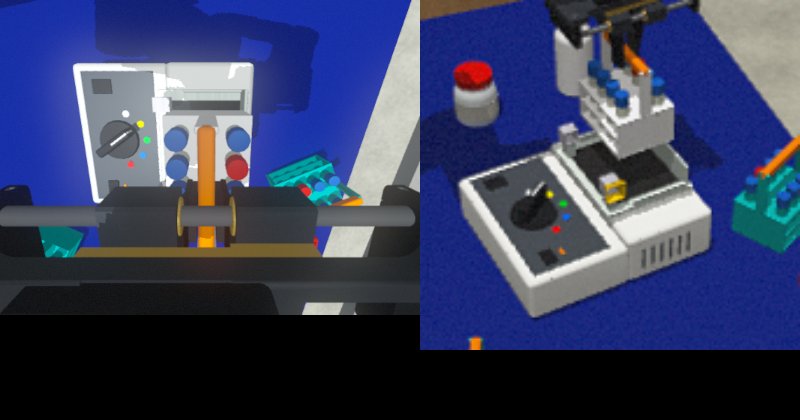

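The rack is level and centred above the tray, so I'll lower it slowly.

Emit:
arm_command --pt "0 -0.1 2 0 0.5" --pt "0 -0.1 4 0 0.5" --pt "0 -0.1 5.3 0 0.5" --pt "0 -0.1 6 0 0.5" --pt "0 -0.1 6.2 0 0.5"

```text
time: 7.62
position: [0.6316, 0.1256, 0.2164]
tool_rot: [0.653, 0.758, 0.0, 0.0]
ft_force: [0.0, -0.2, -4.4]
grip_width: 0.0114
```

Emit:
arm_command --pt "0 0 0.2 0 0.5" --pt "0 0 0.3 0 0.5" --pt "0 0 0.4 0 0.5"

```text
time: 8.0
position: [0.6321, 0.126, 0.2133]
tool_rot: [0.653, 0.758, 0.001, 0.001]
ft_force: [-0.3, 2.4, 0.3]
grip_width: 0.0116
```

Emit:
arm_command --pt "0 0 0.1 0 0.5" --pt "0 0 0.1 0 0.5"

```text
time: 8.25
position: [0.6325, 0.1263, 0.2131]
tool_rot: [0.653, 0.758, 0.002, 0.001]
ft_force: [1.1, 2.8, 5.2]
grip_width: 0.0117
```

Emit:
arm_command --pt "0 0 0 0 1.5" --pt "0 0 0 0 2.5" --pt "0 0 0 0 4" --pt "0 0 0 0 5" --pt "0 0 -1 0 5"

```text
time: 8.88
position: [0.6305, 0.1254, 0.2205]
tool_rot: [0.653, 0.758, -0.001, -0.001]
ft_force: [-0.6, -0.3, 0.0]
grip_width: 0.0457
```

Emit:
arm_command --pt "0 0 -2 0 5" --pt "0 0 -6 0 5" --pt "0 0 -10 0 5" --pt "0 0 -13 0 5"

```text
time: 9.38
position: [0.6318, 0.1256, 0.3542]
tool_rot: [0.653, 0.758, 0.001, 0.001]
ft_force: [0.9, 0.6, -1.0]
grip_width: 0.0499
```

Run:
```python
from h import *
p,d,m=snap('wrist','w7')
K,E=m['mtx'],m['extrinsics']
mk=mask(p,(5,120,120),(18,255,255),(230,100,330,260)); b,c,s=blob(mk); C=cloud(d,K,E)
print(c,s,np.percentile(C[b][:,2],[5,50,95]))
rel((.6327,.1246,.2127),98.5)
```

```text
[276.04086957 198.88086957] [ 271  146   11  107 1150] [0.23363332 0.23500164 0.23624403]
now [0.6336 0.1258 0.3588] th 98.52 q6 -0.13 t 9.43 f [1.5 0.2 2.4] w 0.05
move cm [-0.08 -0.27 14.6 ] spin 0.0003
```

View pics/w7.png

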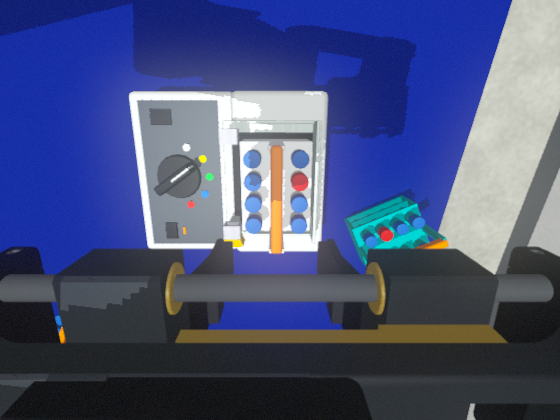

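The rack stands level between the guides and the fence, with its handle column at 276 and its top at z 0.235 as expected. I'll check its position in the shaker frame and plan the move to the bar.

Run:
```python
from h import *
t,R=dots2('w7',(165,145,220,212),8.42)
p,d,K,E=load('w7')
m=mask(p,(5,120,120),(18,255,255),(230,100,330,260)).astype(bool)
ys=np.argwhere(m); r0,r1=ys[:,0].min(),ys[:,0].max()+1
cm=lambda r:ys[np.abs(ys[:,0]-r)<4][:,1].mean()
A=plane(K,E,cm(r0+6),r0,.235);B=plane(K,E,cm(r1-6),r1,.235);dd=A-B
c=(A+B)/2; print('rack',c,np.linalg.norm(dd),np.degrees(np.arctan2(dd[1],dd[0]))-90,'shaker frame',R.T@(c[:2]-np.array([.5768,.1163])),R.T@(c[:2]-t))
# bar from w2
p,d,K,E=load('w2')
cv2.imwrite('pics/c8.png',cv2.resize(p[110:260,120:270],(600,600))[:,:,::-1])
rel((.49,-.31,.25),98.5)
```

```text
y [202.2 158.4] 46
g [209.1 176.2] 42
b [204.5 193.5] 44
r [190.6 204. ] 43
free [0.5767 0.1159] 8.6 [[-0.1, -0.0], [0.1, -0.1], [0.0, 0.0], [-0.0, 0.1]]
fixed [0.5768 0.1157] [[-0.0, 0.0], [-0.1, 0.1], [-0.0, 0.0], [0.1, -0.2]]
rack [0.63373617 0.12659226 0.235     ] 0.10802913457689906 8.659819679015555 shaker frame [0.05782955 0.00184425] [0.0579576  0.00243871]
now [0.6336 0.1258 0.3588] th 98.52 q6 -0.13 t 9.43 f [1.5 0.2 2.4] w 0.05
move cm [-40.95 -20.78  10.71] spin 0.0003
```

View pics/c8.png

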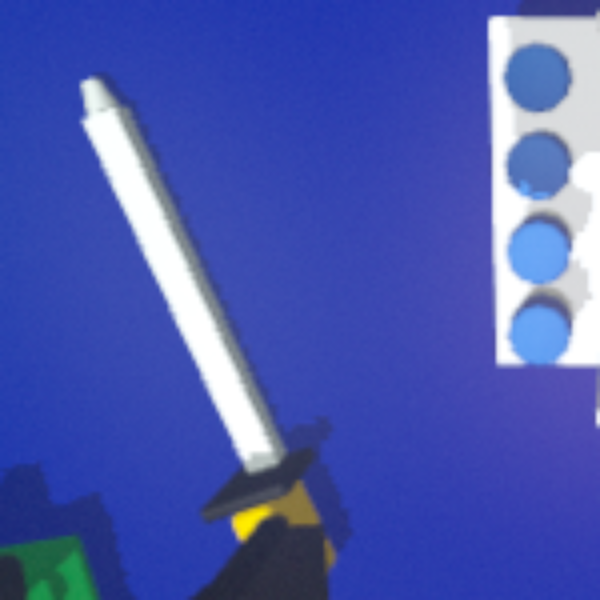

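Run:
```python
from h import *
rel((.49,-.396,.24),101)
```

```text
now [0.6336 0.1258 0.3588] th 98.52 q6 -0.13 t 9.43 f [1.5 0.2 2.4] w 0.05
move cm [-49.46 -22.06  11.71] spin -0.0433
```

Emit:
arm_command --pt "-6 -2.5 0 0 6" --pt "-11 -5 0.5 0 6" --pt "-49.5 -22 11.7 -0.04 6" --pt "-49.5 -22 11.7 -0.04 6" --pt "-49.5 -22 11.7 -0.04 6"

```text
time: 10.05
position: [0.5496, -0.167, 0.298]
tool_rot: [0.637, 0.771, 0.0, 0.001]
ft_force: [0.6, -0.3, -0.5]
grip_width: 0.0598
```

Run:
```python
from h import *
rel((.49,-.396,.24),101)
```

```text
now [ 0.5496 -0.167   0.298 ] th 100.81 q6 -0.68 t 10.05 f [ 0.6 -0.3 -0.5] w 0.0598
move cm [-21.37 -10.15   5.81] spin -0.0033
```

Emit:
arm_command --pt "-21.4 -10.1 5.8 0 6" --pt "-21.4 -10.1 5.8 0 6" --pt "-21.4 -10.1 5.8 0 6" --pt "-21.4 -10.1 5.8 0 6" --pt "-21.4 -10.1 5.8 0 6"

```text
time: 10.68
position: [0.4893, -0.3983, 0.2386]
tool_rot: [0.64, 0.769, -0.0, -0.001]
ft_force: [-0.3, 0.8, 0.9]
grip_width: 0.0601
```

Run:
```python
from h import *
p,d,m=snap('wrist','w9')
rel((.49,-.396,.24),101)
```

```text
now [ 0.4901 -0.3959  0.2392] th 100.6 q6 -1.04 t 10.72 f [-0.3  0.3 -0.2] w 0.0602
move cm [-0.01 -0.01 -0.08] spin -0.007
```

View pics/w9.png

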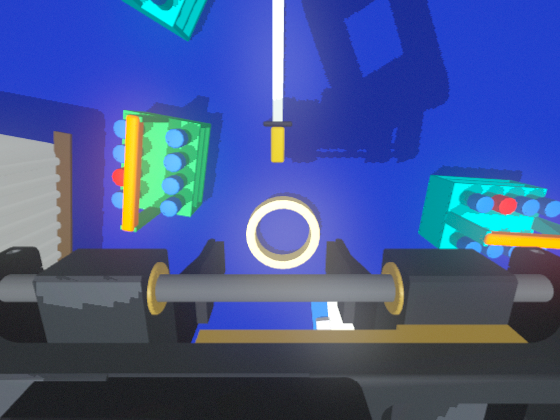

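Run:
```python
from h import *
p,d,K,E=load('w9'); C=cloud(d,K,E)
m=mask(p,(18,120,100),(34,255,255),(262,118,292,170)); b,c,s=blob(m); print('grip',c,s,np.percentile(C[b][:,2],[5,50,95]))
g=plane(K,E,*c,.042)
ys=np.argwhere(b); r0,r1=ys[:,0].min(),ys[:,0].max()+1
print(r0,r1,plane(K,E,c[0],r0,.042),plane(K,E,c[0],r1,.042))
w=((p.min(2)>150)); z=np.zeros(w.shape,np.uint8); z[0:120,262:292]=w[0:120,262:292]; bb,cc,ss=blob(z); print('bar',cc,ss)
Y=np.argwhere(bb); cols=[(Y[Y[:,0]==r][:,1].mean(),r) for r in(5,30,60,90,115)]; print(cols)
P=np.array([plane(K,E,u,v,.012)[:2] for u,v in cols]); dd=P[0]-P[-1]; th=np.degrees(np.arctan2(dd[1],dd[0]));print('heading',th,P[0],P[-1])
for A,u in((load('top0'),(406.8,246)),(load('side0'),(275.8,324.8))): print(two(*ray(K,E,*c),*ray(A[2],A[3],*u)))
u=np.array([np.cos(np.radians(th)),np.sin(np.radians(th))]); n=np.array([-u[1],u[0]])
print('lateral of grip vs bar line mm',((g[:2]-P[-1])@n)*1000)
e0=plane(K,E,c[0],r0,.042)[:2]; e1=plane(K,E,c[0],r1,.042)[:2]; gc=(e0+e1)/2; print('gripc',gc,'len',np.linalg.norm(e0-e1))
gl=P[-1]+u*((gc-P[-1])@u); print('on line',gl); rel((*(gl),.008),th)
# tape
m=mask(p,(15,20,120),(30,110,255),(240,190,325,275)); b,c,s=blob(m); print('tape',c,s,plane(K,E,*c,.024))
```

```text
grip [277.47368421 144.        ] [272 127  12  35 418] [0.04044022 0.04212893 0.04345003]
127 162 [ 0.47959927 -0.32809146  0.042     ] [ 0.48712545 -0.36792934  0.042     ]
bar [277.43239335  57.66666667] [ 272    0   12  120 1383]
[(np.float64(277.5), 5), (np.float64(277.5), 30), (np.float64(277.5), 60), (np.float64(277.0), 90), (np.float64(277.5), 115)]
heading 100.69965025984907 [ 0.45508322 -0.19700331] [ 0.47723094 -0.31422075]
(array([ 0.4822722 , -0.34792723,  0.03454729]), np.float64(0.0022322714878414483))
(array([ 0.4821463 , -0.34773609,  0.02519095]), np.float64(0.0028934131654133216))
lateral of grip vs bar line mm 0.2485719326239304
gripc [ 0.48336236 -0.3480104 ] len 0.040542580163523086
on line [ 0.48360663 -0.34796425]
now [ 0.4901 -0.3959  0.2392] th 100.6 q6 -1.04 t 10.72 f [-0.3  0.3 -0.2] w 0.0602
move cm [ 4.8   0.26 23.13] spin -0.0018
tape [282.76325758 248.08712121] [254 213  58  50 528] [ 0.51659665 -0.48418956  0.024     ]
```

Run:
```python
from h import *
p,d,K,E=load('w9'); C=cloud(d,K,E)
u=np.array([np.cos(np.radians(100.7)),np.sin(np.radians(100.7))]); yv=np.array([np.cos(np.radians(10.7)),np.sin(np.radians(10.7))])
D=C[:240,:,:2]-np.array([.4836,-.348]); X=D@u; Y=D@yv; Z=C[:240,:,2]; ok=(d[:240]>0)&(np.abs(X)<.07)&(Z<.2)
for z0,z1 in((.02,.05),(.05,.075),(.075,.1),(.1,.16)):
    s=ok&(Z>z0)&(Z<z1)&(np.abs(Y)<.2)
    for sg in(-1,1):
        k=s&(Y*sg>.03)
        print(z0,sg,k.sum(), (np.abs(Y[k]).min().round(3), X[k][np.abs(Y[k]).argmin()].round(3)) if k.any() else None)
```

```text
0.02 -1 470 (np.float64(0.086), np.float64(0.024))
0.02 1 0 None
0.05 -1 3683 (np.float64(0.086), np.float64(0.024))
0.05 1 0 None
0.075 -1 2145 (np.float64(0.096), np.float64(0.009))
0.075 1 0 None
0.1 -1 1953 (np.float64(0.12), np.float64(0.03))
0.1 1 0 None
```

Emit:
arm_command --pt "4.8 0.5 4 0 5" --pt "4.8 0.5 10 0 4" --pt "4.8 0.5 15 0 4" --pt "4.8 0.5 18 0 4" --pt "4.8 0.5 19 0 4" --newtons 45

```text
time: 11.35
position: [0.4869, -0.344, 0.0488]
tool_rot: [0.637, 0.771, 0.0, -0.002]
ft_force: [-0.5, -0.1, 1.4]
grip_width: 0.0405
```

Run:
```python
from h import *
p,d,m=snap('wrist','w10')
rel((.4839,-.3477,.017),100.7)
```

```text
now [ 0.487  -0.3445  0.0487] th 100.89 q6 -0.99 t 11.4 f [ 0.6  1.2 -1. ] w 0.0403
move cm [-0.27 -0.36  3.17] spin 0.0033
```

View pics/w10.png

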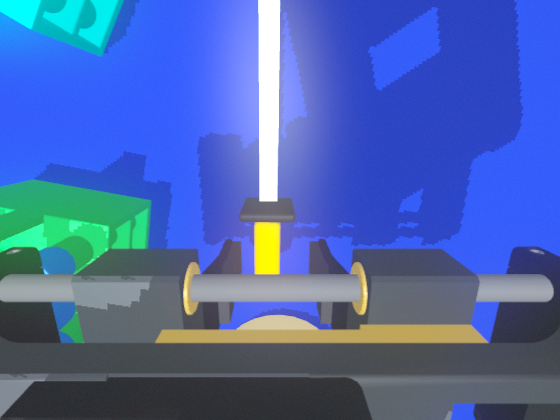

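Emit:
arm_command --pt "-0.3 -0.1 1 0 4" --pt "-0.3 -0.1 2 0 4" --pt "-0.3 -0.1 2.7 0 4" --pt "-0.3 -0.1 3.2 0 4"

```text
time: 11.9
position: [0.4866, -0.3495, 0.0178]
tool_rot: [0.637, 0.77, -0.0, 0.0]
ft_force: [0.4, -0.4, 0.7]
grip_width: 0.0403
```

Emit:
arm_command --pt "0 0 0 0 3" --pt "0 0 0 0 2" --pt "0 0 0 0 1" --pt "0 0 0 0 1" --pt "0 0 0 0 1"

```text
time: 12.52
position: [0.4866, -0.3496, 0.0183]
tool_rot: [0.637, 0.771, -0.0, 0.0]
ft_force: [-0.0, 0.0, 1.3]
grip_width: 0.0159
```

Emit:
arm_command --pt "0 0 0 0 1" --pt "0 0 0 0 1"

```text
time: 12.78
position: [0.4867, -0.3496, 0.0183]
tool_rot: [0.637, 0.771, -0.0, 0.0]
ft_force: [-0.7, 0.0, 1.9]
grip_width: 0.0157
```

Run:
```python
from h import *
p,d,m=snap('wrist','w11')
rel((.4839,-.3477,.017),100.7)
```

```text
now [ 0.4866 -0.3496  0.0183] th 100.8 q6 -1.0 t 12.82 f [-1.7 -0.5  4. ] w 0.0159
move cm [ 0.24 -0.23  0.13] spin 0.0018
```

View pics/w11.png

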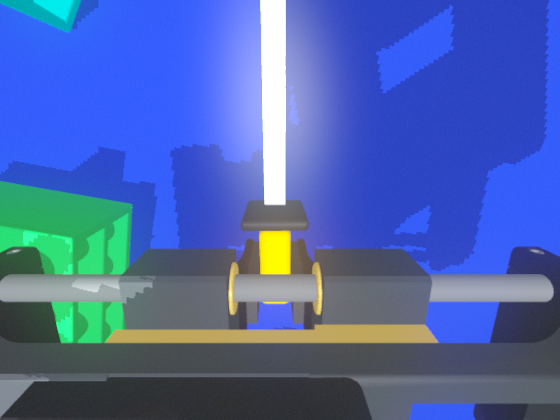

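Emit:
arm_command --pt "0 0 -1 0 1" --pt "0 0 -4 0 1" --pt "0 0 -9 0 1" --pt "0 0 -15 0 1" --pt "0 0 -18 0 1"

```text
time: 13.45
position: [0.4878, -0.3503, 0.202]
tool_rot: [0.637, 0.771, -0.0, 0.003]
ft_force: [0.0, 0.0, -3.1]
grip_width: 0.0156
```

Emit:
arm_command --pt "0 0 0 0 1" --pt "0 0 0 0 1"

```text
time: 13.7
position: [0.4858, -0.3485, 0.1968]
tool_rot: [0.637, 0.771, 0.0, -0.001]
ft_force: [-0.2, 0.0, -1.3]
grip_width: 0.0158
```

Run:
```python
from h import *
p,d,K,E=load('w11')
o=np.array([.4866,-.3496])
for r in(201,203,205): print(r,(plane(K,E,275,r,.042)[:2]-o)@np.array([-.187,.982]))
p,d,m=snap('wrist','w12')
rel((.6194,-.1716,.19),98.42)
```

```text
201 0.03908801708838444
203 0.03809158325203705
205 0.03709130582478972
now [ 0.4856 -0.3484  0.1962] th 100.8 q6 -1.0 t 13.75 f [-0.8 -1.4 -1.8] w 0.0159
move cm [14.86 16.45  0.63] spin 0.0415
```

View pics/w12.png

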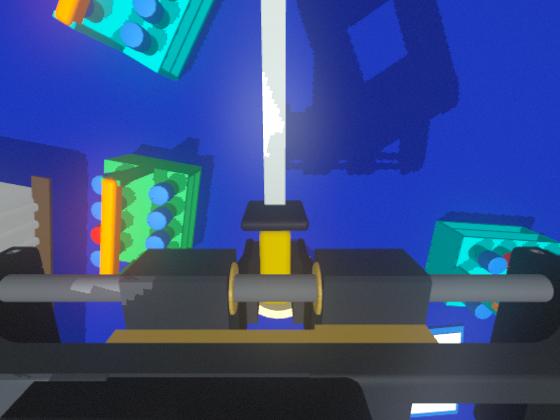

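Run:
```python
from h import *
p,d,K,E=load('w11')
o=np.array([.4866,-.3496]); u=np.array([-.187,.982])
print([int(x) for x in p[195:240,252].sum(1)]); print([int(x) for x in p[195:240,298].sum(1)])
C=cloud(d,K,E); print([( r,((C[r,252,:2]-o)@u*1000).round(1),(C[r,252,2]*1000).round(1)) for r in range(200,234,2)])
for r in (202,203,204): print(r,(plane(K,E,275,r,0)[:2]-o)@u)
```

```text
[419, 419, 414, 413, 408, 377, 334, 318, 315, 317, 313, 312, 302, 308, 309, 306, 303, 300, 302, 303, 303, 299, 298, 297, 294, 303, 306, 321, 346, 372, 366, 340, 329, 308, 305, 315, 386, 394, 393, 394, 395, 396, 392, 386, 316]
[427, 422, 417, 420, 417, 353, 327, 322, 323, 319, 321, 316, 313, 311, 308, 307, 307, 308, 302, 303, 308, 302, 300, 304, 304, 307, 322, 345, 375, 397, 374, 353, 331, 317, 314, 343, 402, 403, 402, 402, 403, 409, 402, 381, 312]
[(200, np.float64(29.5), np.float64(2.8)), (202, np.float64(29.4), np.float64(7.1)), (204, np.float64(29.5), np.float64(12.1)), (206, np.float64(29.2), np.float64(15.4)), (208, np.float64(29.4), np.float64(20.5)), (210, np.float64(29.7), np.float64(25.5)), (212, np.float64(29.7), np.float64(29.3)), (214, np.float64(29.4), np.float64(31.8)), (216, np.float64(29.5), np.float64(35.7)), (218, np.float64(29.6), np.float64(39.3)), (220, np.float64(29.1), np.float64(41.0)), (222, np.float64(28.2), np.float64(41.5)), (224, np.float64(27.8), np.float64(43.4)), (226, np.float64(26.3), np.float64(42.0)), (228, np.float64(25.0), np.float64(41.3)), (230, np.float64(24.6), np.float64(42.9)), (232, np.float64(7.4), np.float64(-0.1))]
202 0.027507317280393524
203 0.026857699724339563
204 0.026206830475228912
```

Emit:
arm_command --pt "4 4 0 0.02 1" --pt "8 9 0 0.04 1" --pt "12 13.5 0 0.04 1" --pt "14.9 16.5 0 0.04 1" --pt "14.9 16.5 0 0.04 1"

```text
time: 14.38
position: [0.6212, -0.1686, 0.1954]
tool_rot: [0.651, 0.759, -0.0, -0.002]
ft_force: [-0.3, -0.2, -1.8]
grip_width: 0.0158
```

Emit:
arm_command --pt "0 0 0 0 1" --pt "0 0 0 0 1"

```text
time: 14.62
position: [0.6198, -0.1733, 0.1972]
tool_rot: [0.653, 0.757, -0.0, -0.001]
ft_force: [0.8, -0.7, -0.2]
grip_width: 0.016
```

Run:
```python
from h import *
p,d,m=snap('wrist','w13'); p,d,m=snap('side','s13')
cv2.imwrite('pics/c13.png',cv2.resize(p[140:300,200:360],(600,600),interpolation=cv2.INTER_CUBIC)[:,:,::-1])
rel((.6194,-.1716,.1523),98.42)
```

```text
now [ 0.62   -0.1735  0.1978] th 98.39 q6 -0.59 t 14.72 f [-0.2  0.1 -1.2] w 0.0156
move cm [ 0.19 -0.03  4.55] spin -0.0004
```

View pics/w13.png

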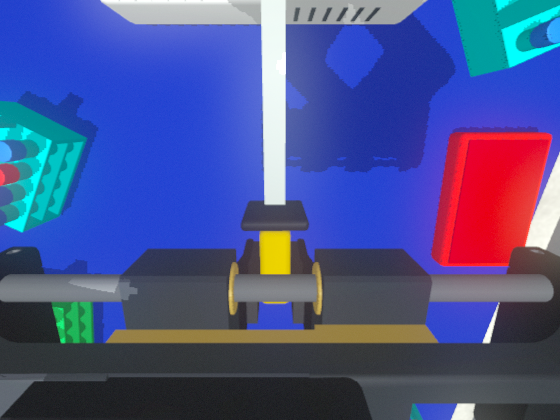

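View pics/c13.png

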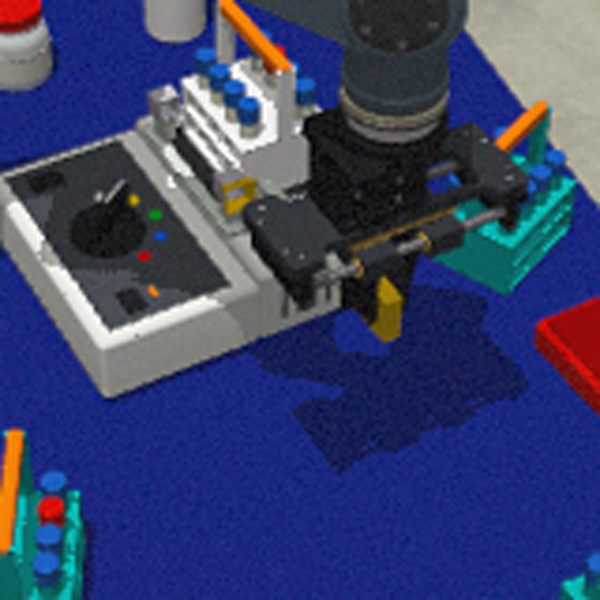

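The bar is held straight and has not slipped, with its guard 29.4 mm ahead of the TCP. I'll check pitch, yaw and lateral offset in the hand before inserting.

Run:
```python
from h import *
p,d,K,E=load('w13'); C=cloud(d,K,E); o=robot.get_obs(); R=Ro.from_quat(o['tool_rot'])
g=p.min(2).astype(int)
X=[]
for r in list(range(2,200,6)):
    c=np.argmax
    row=g[r,255:295]>170
    cols=np.where(row)[0]+255
    if len(cols)<8: continue
    # top face depth median
    cc=cols.mean(); dep=np.median(d[r,int(cc)-4:int(cc)+5]); P=R.inv().apply(pt(K,E,cc,r,dep)-o['position'])*1000; X.append((r,cc,len(cols),*P))
X=np.array(X); print(X[::4].round(1))
s=X[:,0]>30
print('pitch deg',np.degrees(np.arctan(np.polyfit(X[s,3],X[s,5],1)[0])),'yaw',np.degrees(np.arctan(np.polyfit(X[s,3],X[s,4],1)[0])))
```

```text
[[ 2.000e+00  2.705e+02  3.200e+01  1.326e+02 -2.000e+00  6.900e+00]
 [ 2.600e+01  2.730e+02  2.500e+01  1.221e+02 -8.000e-01  6.600e+00]
 [ 5.000e+01  2.735e+02  2.400e+01  1.113e+02 -5.000e-01  6.700e+00]
 [ 7.400e+01  2.735e+02  2.400e+01  1.000e+02 -5.000e-01  6.500e+00]
 [ 9.800e+01  2.740e+02  2.300e+01  8.830e+01 -2.000e-01  7.300e+00]
 [ 1.220e+02  2.740e+02  2.300e+01  7.600e+01 -2.000e-01  6.400e+00]
 [ 1.460e+02  2.735e+02  2.200e+01  6.320e+01 -5.000e-01  6.400e+00]
 [ 1.700e+02  2.740e+02  2.100e+01  4.980e+01 -2.000e-01  6.500e+00]
 [ 1.940e+02  2.740e+02  2.100e+01  3.580e+01 -2.000e-01  6.500e+00]]
pitch deg 0.19578666006387338 yaw -0.33370217961413257
```

Emit:
arm_command --pt "0.2 0 2 0 1" --pt "0.2 0 3.7 0 1" --pt "0.2 0 4.5 0 1" --pt "0.2 0 4.5 0 1"

```text
time: 15.22
position: [0.62, -0.1703, 0.1522]
tool_rot: [0.653, 0.757, -0.0, -0.001]
ft_force: [-0.0, -0.6, -1.1]
grip_width: 0.0156
```

```bash
cat >> h.py <<'E'
T0=np.array([.5768,.1161]); YAW=np.radians(8.45)
def sh(P):
    R=np.array([[np.cos(YAW),-np.sin(YAW)],[np.sin(YAW),np.cos(YAW)]]); return R.T@(np.asarray(P)[:2]-T0)
def wo(x,y):
    R=np.array([[np.cos(YAW),-np.sin(YAW)],[np.sin(YAW),np.cos(YAW)]]); return T0+R@np.array([x,y])
def barst():
    o=robot.get_obs(); t=theta(o); th=np.radians(t-0.2); u=np.array([np.cos(th),np.sin(th)]); n=np.array([np.cos(th-np.pi/2),np.sin(th-np.pi/2)])
    b=o['position'][:2]+n*(-.0003); g=sh(b+.0294*u); tp=sh(b+.1814*u); z=o['position'][2]-.0125
    print('t',o['time'],'guard',(g*1000).round(1),'tip',(tp*1000).round(1),'axis z',(z*1000).round(1),'F',o['ft_force'].round(1),'M',o['moment'].round(2),'w',o['grip_width'].round(4))
E
python3 - <<'E'
from h import *
barst(); rel((*wo(.0003,-.291),.1525),98.65)
snap('side','s14'); p=load('s14')[0]
cv2.imwrite('pics/c14.png',cv2.resize(p[160:240,230:330],(800,640),interpolation=cv2.INTER_CUBIC)[:600,:,::-1])
for i in range(4): barst(); robot.camera('top')
E
```

```text
Traceback (most recent call last):
  File "h.py", line 72, in barst
    print('t',o['time'],'guard',(g*1000).round(1),'tip',(tp*1000).round(1),'axis z',(z*1000).round(1),'F',o['ft_force'].round(1),'M',o['moment'].round(2),'w',o['grip_width'].round(4))
                                                                                                                                                              ^^^^^^^^^^^^^^^^^^^^^
AttributeError: 'float' object has no attribute 'round'
```

```bash
sed -i "s/o\['grip_width'\].round(4)/round(o['grip_width'],4)/" h.py
python3 - <<'E'
from h import *
barst(); rel((*wo(.0003,-.291),.1525),98.65)
snap('side','s14'); p=load('s14')[0]
cv2.imwrite('pics/c14.png',cv2.resize(p[160:240,230:330],(800,640),interpolation=cv2.INTER_CUBIC)[:600,:,::-1])
for i in range(3): barst(); robot.camera('top')
E
```

```text
t 15.225 guard [   0.5 -260.3] tip [   0.9 -108.3] axis z 139.7 F [-0.  -0.6 -1.1] M [-0.11  0.07  0.04] w 0.0156
now [ 0.62   -0.1703  0.1522] th 98.49 q6 -0.59 t 15.22 f [-0.  -0.6 -1.1] w 0.0156
move cm [-0.13 -0.04 -0.03] spin -0.0029
t 15.275 guard [   0.9 -260.5] tip [   1.4 -108.5] axis z 140.4 F [ 0.4 -0.1 -0.8] M [-0.12 -0.04 -0.03] w 0.016
t 15.325 guard [   1.3 -260.6] tip [   1.7 -108.6] axis z 140.9 F [-1.2 -0.5 -0.6] M [-0.17  0.05 -0.03] w 0.0156
t 15.375 guard [   1.4 -260.6] tip [   1.8 -108.6] axis z 141.2 F [-0.7 -0.1 -1.4] M [-0.14 -0.03 -0.02] w 0.0156
```

View pics/c14.png

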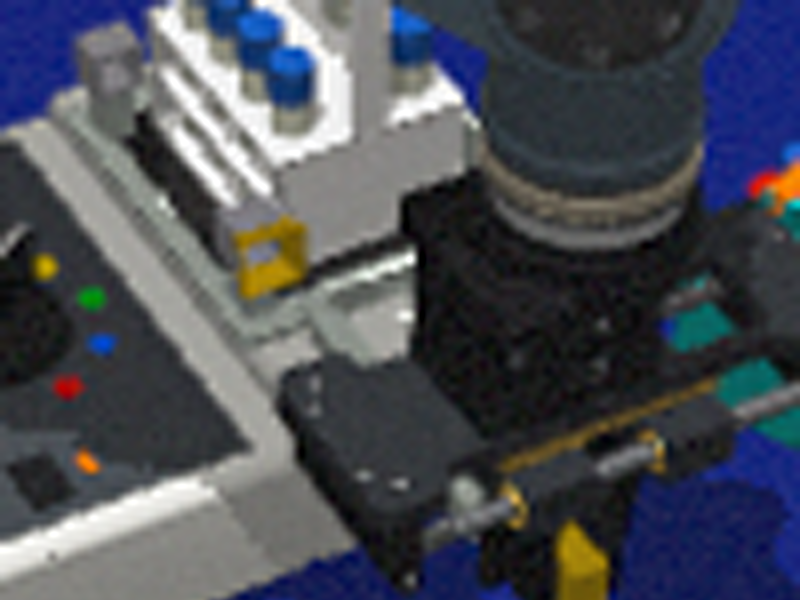

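Emit:
arm_command --pt "0 -0.15 0.1 -0.003 1" --pt "1 -0.15 0.1 -0.003 1" --pt "2 -0.15 0.1 -0.003 1" --pt "2 -0.15 0.1 -0.003 1" --pt "2 -0.15 0.1 -0.003 1"

```text
time: 16.05
position: [0.6162, -0.1505, 0.1522]
tool_rot: [0.651, 0.759, -0.0, 0.0]
ft_force: [-0.6, -0.2, -0.9]
grip_width: 0.0159
```

Run:
```python
from h import *
barst()
snap('side','s15');barst();  p=load('s15')[0]
snap('wrist','w15');barst()
cv2.imwrite('pics/c15.png',cv2.resize(p[160:240,230:330],(800,640),interpolation=cv2.INTER_CUBIC)[:600,:,::-1])
```

```text
t 16.05 guard [  -0.5 -240.1] tip [ -0.7 -88.1] axis z 139.7 F [-0.6 -0.2 -0.9] M [-0.14  0.01 -0.03] w 0.0159
t 16.1 guard [  -0.5 -240.3] tip [ -0.6 -88.3] axis z 139.7 F [ 0.1  0.2 -0.7] M [-0.12  0.02 -0.02] w 0.0156
t 16.15 guard [  -0.5 -240.4] tip [ -0.6 -88.4] axis z 139.6 F [ 0.3 -0.1  0.2] M [-0.14 -0.01  0.02] w 0.0159
```

View pics/c15.png

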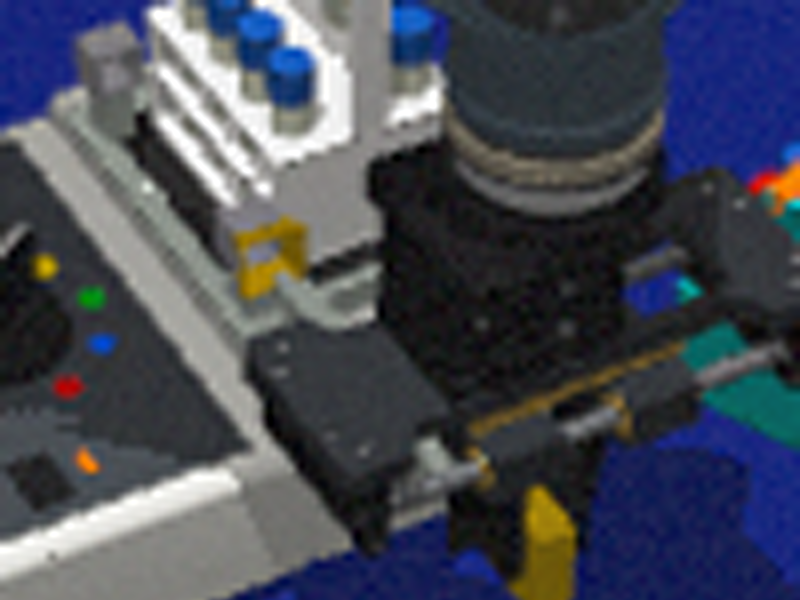

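View pics/w15.png

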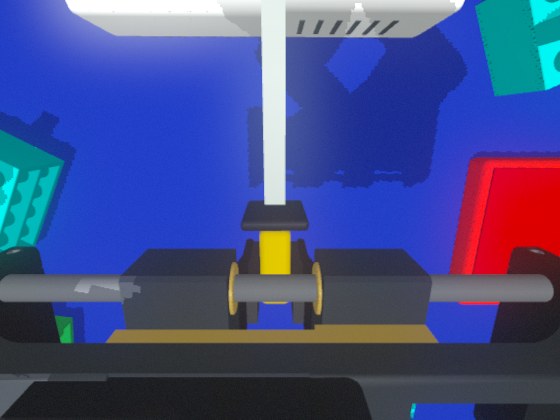

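The bar tip (crop 280,290) is just outside the yellow mouth (hole at 265,255), pointing into it. Feeding it in slowly.

Emit:
arm_command --pt "0.5 0.05 0 0 1" --pt "1 0.05 0 0 1" --pt "1.5 0.05 0 0 1" --pt "2 0.05 0 0 1" --pt "2.5 0.05 0 0 1"

```text
time: 16.77
position: [0.6127, -0.1254, 0.1521]
tool_rot: [0.652, 0.759, 0.0, 0.0]
ft_force: [-0.2, 0.9, -1.5]
grip_width: 0.0156
```

Run:
```python
from h import *
barst()
snap('side','s16');barst();  p=load('s16')[0]
snap('wrist','w16');barst(); robot.camera('top'); barst()
cv2.imwrite('pics/c16.png',cv2.resize(p[160:240,230:330],(800,640),interpolation=cv2.INTER_CUBIC)[:600,:,::-1])
```

```text
t 16.775 guard [  -0.3 -214.8] tip [ -0.4 -62.8] axis z 139.6 F [-0.2  0.9 -1.5] M [-0.15  0.05  0.02] w 0.0156
t 16.825 guard [  -0.4 -214. ] tip [ -0.6 -62. ] axis z 139.5 F [-0.5  0.8 -2.2] M [-0.12  0.1   0.02] w 0.0158
t 16.875 guard [  -0.4 -214.4] tip [ -0.6 -62.4] axis z 139.5 F [-0.  -0.1 -1.4] M [-0.17 -0.   -0.02] w 0.016
t 16.925 guard [  -0.3 -214.9] tip [ -0.5 -62.9] axis z 139.6 F [-0.5 -0.5 -1.3] M [-0.14  0.02 -0.07] w 0.0158
```

View pics/c16.png

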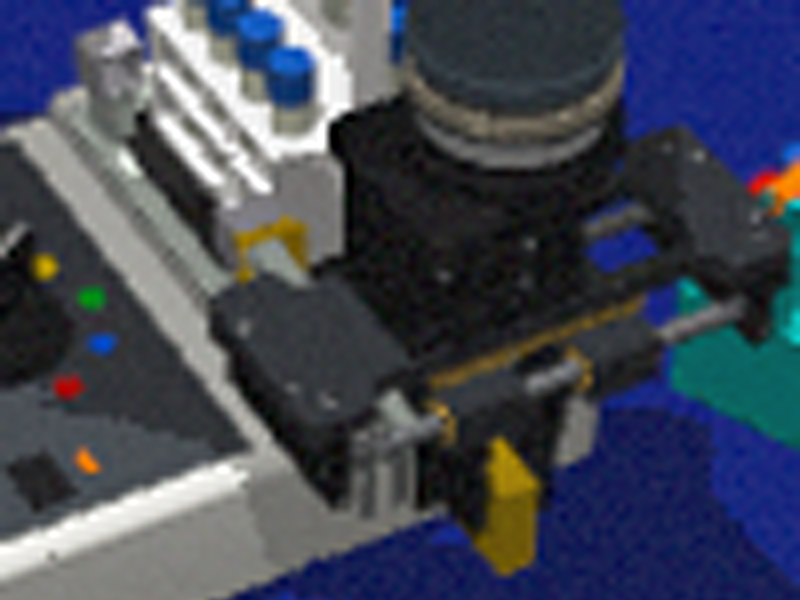

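The tip is inside the mouth and there is no contact force. Continuing.

Emit:
arm_command --pt "1 0.03 0 0 1" --pt "2 0.03 0 0 1" --pt "3 0.03 0 0 1" --pt "4 0.03 0 0 1" --pt "4 0.03 0 0 1"

```text
time: 17.55
position: [0.6068, -0.0852, 0.1521]
tool_rot: [0.651, 0.759, -0.0, -0.0]
ft_force: [-0.6, -0.4, 0.3]
grip_width: 0.0159
```

Run:
```python
from h import *
barst(); snap('wrist','w17');barst()
```

```text
t 17.55 guard [  -0.3 -174.1] tip [ -0.6 -22.1] axis z 139.6 F [-0.6 -0.4  0.3] M [-0.14 -0.02 -0.03] w 0.0159
t 17.6 guard [-1.000e-01 -1.747e+02] tip [ -0.3 -22.7] axis z 139.6 F [ 0.4 -0.4 -2. ] M [-0.12  0.02 -0.03] w 0.0158
```

View pics/w17.png

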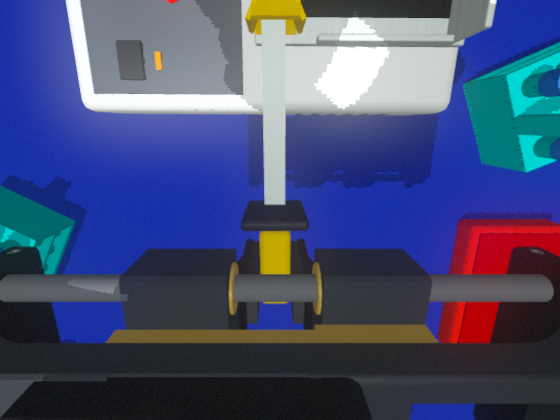

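The mouth (columns 246-305) is centred on the bar (274). Continuing.

Emit:
arm_command --pt "1 0.03 0 0 1" --pt "2 0.03 0 0 1" --pt "3 0.03 0 0 1" --pt "4 0.03 0 0 1" --pt "5 0.03 0 0 1"

```text
time: 18.23
position: [0.5996, -0.036, 0.1521]
tool_rot: [0.651, 0.759, 0.0, -0.0]
ft_force: [-0.1, 1.0, -0.6]
grip_width: 0.0155
```

Run:
```python
from h import *
barst(); robot.camera('top'); robot.camera('top'); barst()
```

```text
t 18.225 guard [-1.000e-01 -1.244e+02] tip [-0.2 27.6] axis z 139.6 F [-0.1  1.  -0.6] M [-0.14  0.06 -0.  ] w 0.0155
t 18.325 guard [  -0.3 -123.8] tip [-0.6 28.2] axis z 139.5 F [ 0.1 -0.3 -2.6] M [-0.1   0.02 -0.01] w 0.0157
```

Emit:
arm_command --pt "0.8 0.04 0 0 1" --pt "1.6 0.04 0 0 1" --pt "2.4 0.04 0 0 1" --pt "3.2 0.04 0 0 1" --pt "3.2 0.04 0 0 1"

```text
time: 18.95
position: [0.5951, -0.0044, 0.152]
tool_rot: [0.651, 0.759, -0.0, -0.0]
ft_force: [-0.2, 1.0, -1.6]
grip_width: 0.0158
```

Run:
```python
from h import *
barst(); snap('wrist','w19'); snap('side','s19'); barst(); p=load('s19')[0]
cv2.imwrite('pics/c19.png',cv2.resize(p[140:220,220:320],(800,640),interpolation=cv2.INTER_CUBIC)[:600,:,::-1])
```

```text
t 18.95 guard [  0.1 -92.5] tip [-0.2 59.5] axis z 139.5 F [-0.2  1.  -1.6] M [-0.16  0.05  0.09] w 0.0158
t 19.05 guard [  0.3 -93.2] tip [ 0.2 58.8] axis z 139.6 F [ 1.3 -0.1 -1.1] M [-0.11  0.03  0.04] w 0.0154
```

View pics/w19.png

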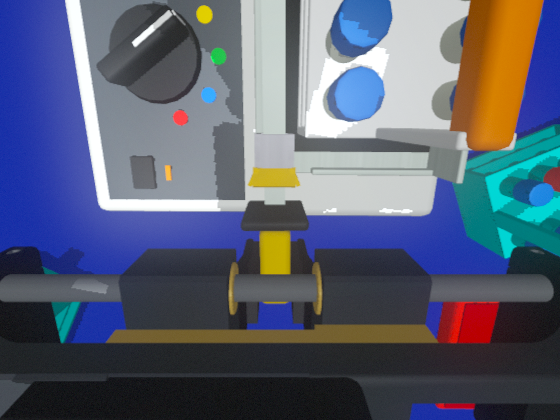

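View pics/c19.png

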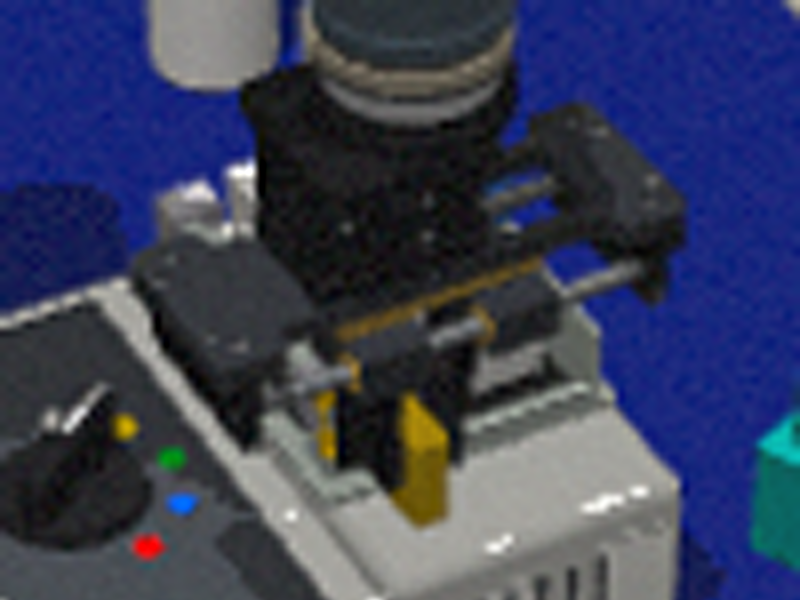

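Emit:
arm_command --pt "0.4 0 0 0 1" --pt "0.8 0 0 0 1" --pt "1.1 0 0 0 1" --pt "1.2 0 0 0 1" --pt "1.2 0 0 0 1"

```text
time: 19.68
position: [0.5936, 0.0068, 0.1521]
tool_rot: [0.651, 0.759, -0.0, 0.0]
ft_force: [0.8, -0.2, -1.4]
grip_width: 0.0156
```

Run:
```python
from h import *
barst(); p,d,m=snap('wrist','w20'); barst(); cv2.imwrite('pics/c20.png',cv2.resize(p[80:280,180:400],(770,700))[50:650,:,::-1])
```

```text
t 19.675 guard [  0.2 -81.2] tip [ 0.1 70.8] axis z 139.6 F [ 0.8 -0.2 -1.4] M [-0.12 -0.02  0.04] w 0.0156
t 19.725 guard [  0.2 -81.2] tip [ 0.1 70.8] axis z 139.6 F [-0.1  0.1 -0.6] M [-0.14  0.04  0.05] w 0.0158
```

View pics/c20.png

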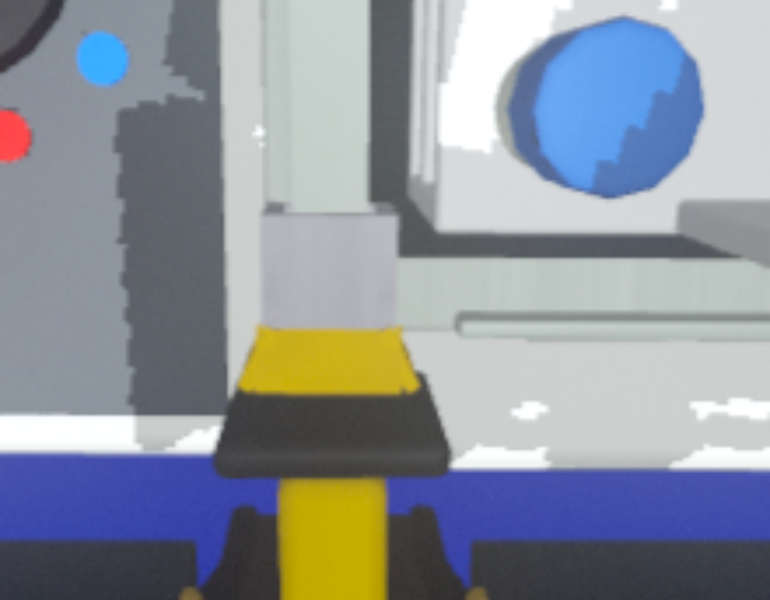

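Emit:
arm_command --pt "0.1 0 0 0 1" --pt "0.1 0 0 0 1" --pt "0.15 0 0 0 1" --pt "0.15 0 0 0 1"

```text
time: 20.23
position: [0.5935, 0.0075, 0.1522]
tool_rot: [0.652, 0.759, -0.0, 0.001]
ft_force: [-0.2, -4.3, -1.4]
grip_width: 0.0158
```

Run:
```python
from h import *
barst(); robot.camera('wrist'); barst(); robot.camera('wrist'); barst()
```

```text
t 20.225 guard [  0.3 -80.5] tip [ 0.2 71.5] axis z 139.7 F [-0.2 -4.3 -1.4] M [-0.81  0.   -0.02] w 0.0158
t 20.275 guard [  0.3 -80.5] tip [ 0.2 71.5] axis z 139.7 F [ 1.1 -4.  -0.4] M [-0.86 -0.   -0.07] w 0.0158
t 20.325 guard [  0.3 -80.5] tip [ 0.2 71.5] axis z 139.7 F [ 0.4 -5.  -0.7] M [-0.93 -0.   -0.05] w 0.0157
```

Guard contact is felt at about 4.5 N, so the bar is home. Releasing.

Emit:
arm_command --pt "-0.05 0 0.1 0 2" --pt "-0.05 0 0.1 0 3" --pt "-0.05 0 0.1 0 4" --pt "-0.05 0 0.1 0 4" --pt "-0.05 0 0.1 0 4"

```text
time: 20.95
position: [0.5934, 0.0079, 0.1511]
tool_rot: [0.652, 0.759, 0.0, -0.0]
ft_force: [-0.2, 0.1, 0.1]
grip_width: 0.0393
```

Emit:
arm_command --pt "-0.2 0 -1 0 4" --pt "-0.4 0 -4 0 4" --pt "-1 0 -8 0 4" --pt "-3 0 -13 0 4" --pt "-4 0 -16 0 4"

```text
time: 21.58
position: [0.6006, -0.0329, 0.3149]
tool_rot: [0.652, 0.758, 0.001, 0.002]
ft_force: [0.0, -1.1, 0.3]
grip_width: 0.0398
```

Run:
```python
from h import *
snap('wrist','w21');p,d,m=snap('side','s21'); cv2.imwrite('pics/c21.png',cv2.resize(p[140:240,190:320],(780,600),interpolation=cv2.INTER_CUBIC)[:,:,::-1])
rel((*wo(-.086,0),.2),98.45)
```

```text
now [ 0.6021 -0.0335  0.3162] th 98.6 q6 -0.39 t 21.68 f [0.1 0.1 0.5] w 0.0401
move cm [15.24 -8.97 11.47] spin 0.0026
```

View pics/w21.png

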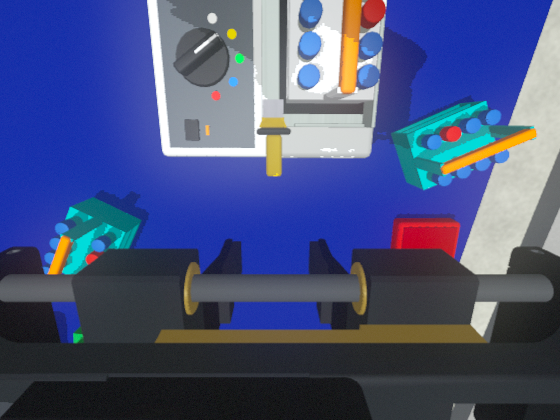

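View pics/c21.png

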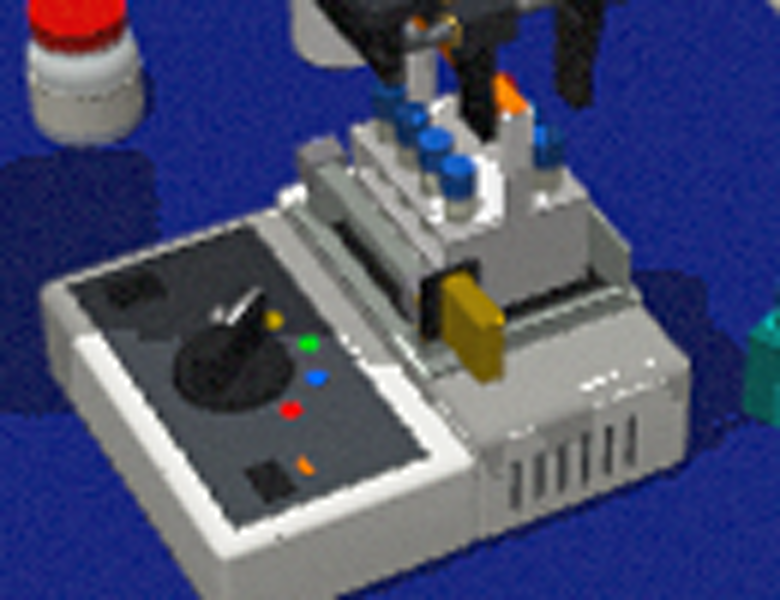

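Bar seated: the black guard is against the yellow mouth (wrist 273,130), and the rack stands behind it. The pointer is still at yellow. Now to the knob, with the camera turned towards the front.

Emit:
arm_command --pt "15.2 -9 3 -2.197 4" --pt "15.2 -9 5 -2.197 4" --pt "15.2 -9 5 -2.197 4" --pt "15.2 -9 5 -2.197 4" --pt "15.2 -9 5 -2.197 4"

```text
time: 22.3
position: [0.4857, 0.106, 0.26]
tool_rot: [0.235, 0.972, -0.0, -0.001]
ft_force: [0.1, 0.8, 0.7]
grip_width: 0.0399
```

Run:
```python
from h import *
rel((*wo(-.086,0),.26),224.45)
snap('wrist','w22')
```

```text
now [0.4857 0.106  0.26  ] th 152.86 q6 -1.11 t 22.3 f [0.1 0.8 0.7] w 0.0399
move cm [-0.65  0.05 -0.  ] spin -1.2495
```

View pics/w22.png

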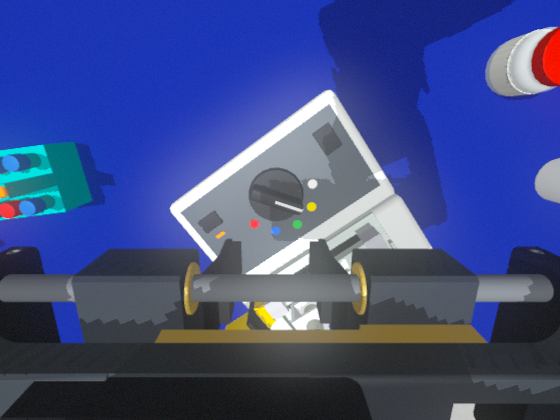

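Emit:
arm_command --pt "-0.6 0 0 -1.25 4" --pt "-0.6 0 0 -1.25 4" --pt "-0.6 0 0 -1.25 4" --pt "-0.6 0 0 -1.25 4" --pt "-0.6 0 0 -1.25 4"

```text
time: 22.98
position: [0.4921, 0.1022, 0.2603]
tool_rot: [-0.227, 0.974, 0.0, -0.001]
ft_force: [0.1, 0.3, 1.0]
grip_width: 0.0398
```

Emit:
arm_command --pt "-0.6 0.6 0 -0.32 4" --pt "-0.6 0.6 0 -0.32 4" --pt "-0.6 0.6 0 -0.32 4" --pt "-0.6 0.6 0 -0.32 4"

```text
time: 23.48
position: [0.4952, 0.1101, 0.2607]
tool_rot: [-0.377, 0.926, 0.0, -0.0]
ft_force: [-0.3, 0.2, 0.6]
grip_width: 0.04
```

Run:
```python
from h import *
snap('wrist','w23')
rel((*wo(-.086,0),.26),224.45)
```

```text
now [0.4953 0.1101 0.2608] th -135.7 q6 -2.35 t 23.52 f [0.2 0.4 0.2] w 0.0401
move cm [ 0.72 -0.23  0.08] spin -0.0025
```

View pics/w23.png

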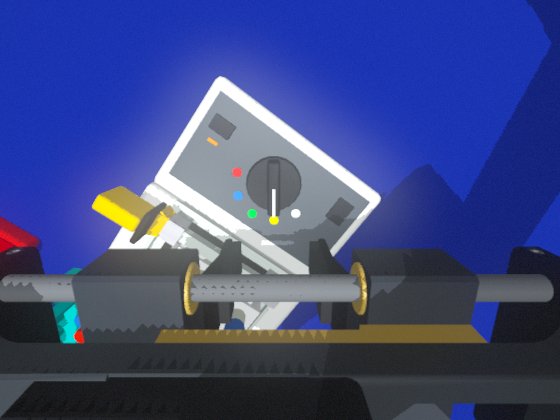

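The grip runs vertically in the image (column 273, rows 160-214) and the pointer meets the yellow dot at (274,220). Measuring the centre and height.

Run:
```python
from h import *
t,R=dots2('w23',(225,160,300,228),8.45)
k=t+R@np.array([-.086,0]); print('knob',k,wo(-.086,0))
p,d,K,E=load('w23'); C=cloud(d,K,E)
print('z at', [C[r,c].round(4).tolist() for r,c in((165,274),(175,274),(180,274),(205,274),(180,255))])
Z=C[...,2]; m=(Z>.104)&(Z<.116); m[:, :250]=0; m[:,300:]=0; m[:155]=0; m[222:]=0
b,c,s=blob(m.astype(np.uint8)); P=C[b]; print('grip top',s,P.mean(0)); q=cv2.minAreaRect((P[:,:2]*1000).astype(np.float32)); print(q)
w=((p.min(2)>170)); z=np.zeros(w.shape,np.uint8); z[185:216,266:282]=w[185:216,266:282]; bb,cc,ss=blob(z); Y=np.argwhere(bb); a=plane(K,E,Y[Y[:,0]==Y[:,0].min()][:,1].mean(),Y[:,0].min(),.11);e=plane(K,E,Y[Y[:,0]==Y[:,0].max()][:,1].mean(),Y[:,0].max(),.11);dd=(e-a);print('line',a,e,np.degrees(np.arctan2(dd[1],dd[0]))-8.45)
rel((*k,.089),224.45)
```

```text
r [236.7 171.8] 69
b [237.6 195. ] 69
g [251.7 213. ] 67
y [273.3 219.9] 63
free [0.5774 0.1162] 8.24 [[0.0, 0.3], [-0.0, 0.1], [0.1, -0.1], [-0.1, -0.3]]
fixed [0.5774 0.1164] [[-0.2, -0.2], [-0.0, -0.1], [-0.0, 0.0], [0.2, 0.3]]
knob [0.49230443 0.10372068] [0.49173358 0.10346262]
z at [[0.4722, 0.0856, 0.1113], [0.4801, 0.0932, 0.1089], [0.4837, 0.0968, 0.1102], [0.5034, 0.116, 0.1105], [0.5027, 0.0846, 0.0833]]
grip top [267 161  13  56 705] [0.49097649 0.10236012 0.11016658]
((491.9927673339844, 103.27085876464844), (60.358062744140625, 13.277016639709473), 44.410648345947266)
line [0.49152628 0.10292092 0.11      ] [0.51209366 0.12372279 0.11      ] 36.87475431760312
now [0.4953 0.1101 0.2608] th -135.7 q6 -2.35 t 23.52 f [0.2 0.4 0.2] w 0.0401
move cm [ 0.65 -0.26 17.18] spin -0.0025
```

Emit:
arm_command --pt "0.65 -0.25 5 0 4" --pt "0.65 -0.25 10 0 4" --pt "0.65 -0.25 13.5 0 4" --pt "0.65 -0.25 14.5 0 4" --pt "0.65 -0.25 14.5 0 4"

```text
time: 24.15
position: [0.4929, 0.1037, 0.1161]
tool_rot: [-0.378, 0.926, 0.0, -0.0]
ft_force: [0.4, -0.4, 0.2]
grip_width: 0.0398
```

Run:
```python
from h import *
snap('wrist','w24'); p,d,m=snap('side','s24');cv2.imwrite('pics/c24.png',cv2.resize(p[120:240,180:330],(750,600),interpolation=cv2.INTER_CUBIC)[:,:,::-1])
rel((.4921,.1034,.089),224.45)
```

```text
now [0.4939 0.1038 0.1173] th -135.57 q6 -2.36 t 24.25 f [-0.4  0.2  0.1] w 0.0398
move cm [0.16 0.1  2.83] spin -0.0004
```

View pics/w24.png

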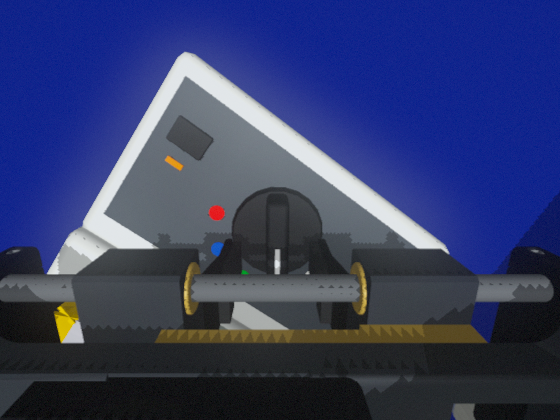

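View pics/c24.png

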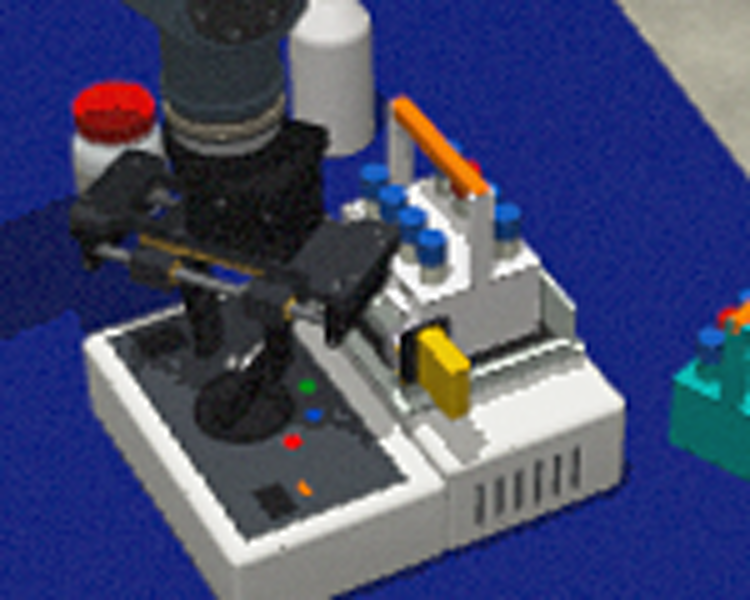

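Emit:
arm_command --pt "0.1 0.1 1 0 4" --pt "0.1 0.1 2 0 4" --pt "0.1 0.1 2.5 0 4" --pt "0.1 0.1 2.5 0 4"

```text
time: 24.75
position: [0.4909, 0.1038, 0.0905]
tool_rot: [-0.378, 0.926, 0.0, -0.001]
ft_force: [-0.3, 0.0, 0.2]
grip_width: 0.0396
```

Run:
```python
from h import *
rel((.4921,.1034,.091),224.45)
```

```text
now [0.4909 0.1038 0.0905] th -135.56 q6 -2.36 t 24.75 f [-0.3  0.   0.2] w 0.0396
move cm [-0.06 -0.11 -0.05] spin -0.0001
```

Close on the grip, with moderate force.

Emit:
arm_command --pt "0 -0.05 0 0 3" --pt "0 -0.05 0 0 2" --pt "0 -0.05 0 0 1" --pt "0 -0.05 0 0 0.8" --pt "0 -0.05 0 0 0.8" --newtons 35

```text
time: 25.38
position: [0.4912, 0.1038, 0.0912]
tool_rot: [-0.378, 0.926, 0.0, -0.0]
ft_force: [-0.9, 3.6, 2.0]
grip_width: 0.0143
```

Emit:
arm_command --pt "0 0 0 0 0.8" --pt "0 0 0 0 0.8"

```text
time: 25.62
position: [0.4913, 0.1038, 0.0912]
tool_rot: [-0.378, 0.926, 0.0, -0.0]
ft_force: [-2.0, 3.1, 3.6]
grip_width: 0.0136
```

Run:
```python
from h import *
rel((.4921,.1034,.091),152.45)
```

```text
now [0.4913 0.1038 0.0912] th -135.57 q6 -2.36 t 25.62 f [-2.   3.1  3.6] w 0.0136
move cm [-0.03 -0.09  0.02] spin 1.2564
```

Emit:
arm_command --pt "0 -0.05 0 0.15 0.8" --pt "0 -0.05 0 0.3 0.8" --pt "0 -0.05 0 0.45 0.8" --pt "0 -0.05 0 0.6 0.8"

```text
time: 26.12
position: [0.4912, 0.1039, 0.0912]
tool_rot: [-0.085, 0.996, 0.001, -0.001]
ft_force: [-2.2, 6.3, 4.8]
grip_width: 0.0135
```

Run:
```python
from h import *
rel((.4921,.1034,.091),152.45); print(robot.get_obs()['moment'])
```

```text
now [0.4912 0.1039 0.0912] th -170.24 q6 -1.76 t 26.12 f [-2.2  6.3  4.8] w 0.0135
move cm [-0.08 -0.06  0.02] spin 0.6512
[1.02680227 0.42695756 0.04309797]
```

Emit:
arm_command --pt "0 0 0 0.15 0.8" --pt "0 0 0 0.3 0.8" --pt "0 0 0 0.45 0.8" --pt "0 0 0 0.6 0.8" --pt "0 0 0 0.655 0.8"

```text
time: 26.75
position: [0.4913, 0.1039, 0.0912]
tool_rot: [0.239, 0.971, 0.0, -0.001]
ft_force: [-2.1, 5.7, 4.6]
grip_width: 0.0136
```

Emit:
arm_command --pt "0 0 0 0 0.8" --pt "0 0 0 0 0.8"

```text
time: 27.0
position: [0.4913, 0.1039, 0.0912]
tool_rot: [0.238, 0.971, 0.0, -0.001]
ft_force: [-1.8, 5.3, 4.5]
grip_width: 0.0139
```

Run:
```python
from h import *
rel((.4921,.1034,.091),152.45); print(robot.get_obs()['moment'])
p,d,m=snap('wrist','w26')
```

```text
now [0.4913 0.1039 0.0912] th 152.5 q6 -1.11 t 27.0 f [-1.8  5.3  4.5] w 0.0139
move cm [-0.09 -0.01  0.02] spin 0.0009
[ 0.99693316  0.38549499 -0.01418978]
```

View pics/w26.png

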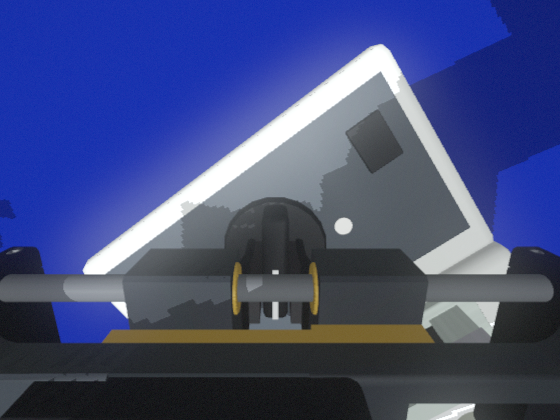

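The grip turned with the hand to heading 152.5°, which is the blue direction. Release and rise.

Emit:
arm_command --pt "0 0 0 0 1.8" --pt "0 0 0 0 2.5" --pt "0 0 0 0 3.5" --pt "0 0 0 0 3.5" --pt "0 0 -1 0 3.5"

```text
time: 27.68
position: [0.4914, 0.1029, 0.1008]
tool_rot: [0.237, 0.971, -0.0, -0.001]
ft_force: [-0.9, -0.5, 0.6]
grip_width: 0.035
```

Emit:
arm_command --pt "0 0 -3 0 3.5" --pt "0 0 -8 0 3.5" --pt "1 0 -14 0 3.5" --pt "3 0 -18 0 3.5" --pt "3 0 -20 0 3.5"

```text
time: 28.3
position: [0.4648, 0.1175, 0.3044]
tool_rot: [0.237, 0.972, 0.001, 0.002]
ft_force: [0.9, 0.6, -0.9]
grip_width: 0.0354
```

Run:
```python
from h import *
p,d,m=snap('wrist','w27'); s=snap('side','s27')[0]; t=snap('top','t27')[0]
im=np.zeros((420,800,3),np.uint8); im[:420,:400]=cv2.resize(p,(400,300))[0:300].repeat(1,0) if 0 else np.vstack([cv2.resize(p,(400,300)),np.zeros((120,400,3),np.uint8)]); im[:400,400:]=cv2.resize(s[120:250,180:310],(400,400),interpolation=cv2.INTER_CUBIC); cv2.imwrite('pics/c27.png',im[:,:,::-1])
cv2.imwrite('pics/t27c.png',t[:,:,::-1]); rel((.49,.1,.3))
```

```text
now [0.4658 0.117  0.3025] th 152.55 q6 -1.08 t 28.45 f [-0.8 -0.4 -0.5] w 0.0349
move cm [-2.93 -0.39  0.26] spin 0.0
```

View pics/c27.png

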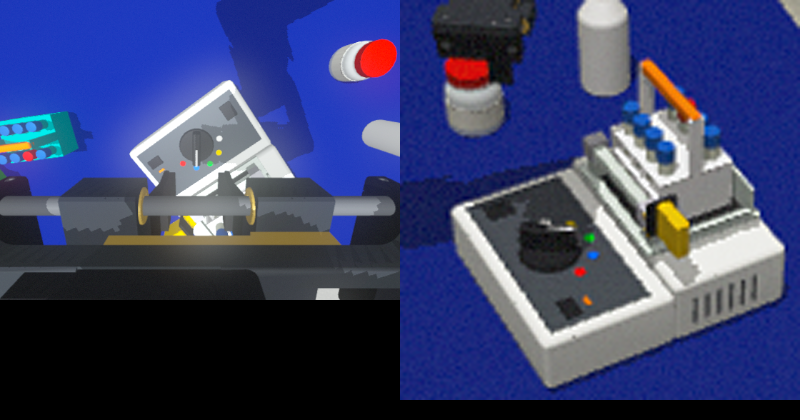

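View pics/t27c.png

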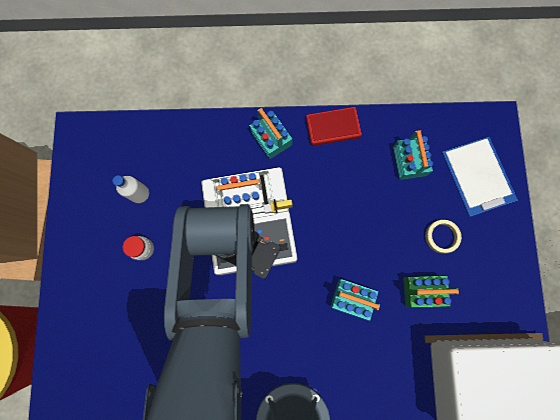

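The pointer looks to be at blue, and the bystanders are unchanged in the top view. Checking the pointer angle in numbers, then I'll take one last wrist view of the bar and rack.

Run:
```python
from h import *
p,d,K,E=load('w27'); C=cloud(d,K,E); Z=C[...,2]
kx,ky=.4921,.1034
m=(Z>.103)&(Z<.117)&(np.hypot(C[...,0]-kx,C[...,1]-ky)<.04); b,c,s=blob(m.astype(np.uint8)); P=C[b]; print(s,c,cv2.minAreaRect((P[:,:2]*1000).astype(np.float32)))
w=b&(p.min(2)>140); Y=np.argwhere(w); print('line px',len(Y),Y.min(0),Y.max(0)); L=np.array([plane(K,E,x,y,.11)[:2] for y,x in Y]); v=L.mean(0)-[kx,ky]; print('pointer dir in shaker deg',np.degrees(np.arctan2(v[1],v[0]))-8.45,'want -36')
vx,vy,_,_=cv2.fitLine(L.astype(np.float32),cv2.DIST_L2,0,.01,.01).ravel(); print('line fit',np.degrees(np.arctan2(vy,vx))-8.45)
rel((.59,-.0,.36),98.5)
```

```text
[269 186  12  47 507] [274.11242604 208.43195266] ((491.0061950683594, 103.68599700927734), (13.624944686889648, 58.80385208129883), 62.32489776611328)
line px 88 [210 273] [232 276]
pointer dir in shaker deg -36.216047357736244 want -36
line fit -35.874
now [0.4658 0.117  0.3025] th 152.55 q6 -1.08 t 28.45 f [-0.8 -0.4 -0.5] w 0.0349
move cm [-16.43  -4.65  -5.7 ] spin 0.9434
```

Emit:
arm_command --pt "0 0 -5.7 0.1 3.5" --pt "-6 -2 -5.7 0.3 3.5" --pt "-11 -3.5 -5.7 0.5 3.5" --pt "-16 -4.6 -5.7 0.7 3.5" --pt "-16.4 -4.6 -5.7 0.88 3.5"

```text
time: 29.08
position: [0.5916, -0.0026, 0.3552]
tool_rot: [0.621, 0.784, -0.001, -0.001]
ft_force: [0.2, 0.3, 0.6]
grip_width: 0.0347
```

Emit:
arm_command --pt "0 0 0 0.06 3.5" --pt "0 0 0 0.06 3.5"

```text
time: 29.32
position: [0.5892, 0.0002, 0.356]
tool_rot: [0.64, 0.768, -0.001, -0.002]
ft_force: [0.3, 0.4, -0.3]
grip_width: 0.0351
```

Run:
```python
from h import *
p,d,m=snap('wrist','w28'); rel((.59,0,.36),98.5)
```

```text
now [5.892e-01 3.000e-04 3.564e-01] th 100.44 q6 -0.37 t 29.38 f [-0.3  0.  -0.3] w 0.0352
move cm [-0.05  0.08 -0.36] spin 0.0339
```

View pics/w28.png

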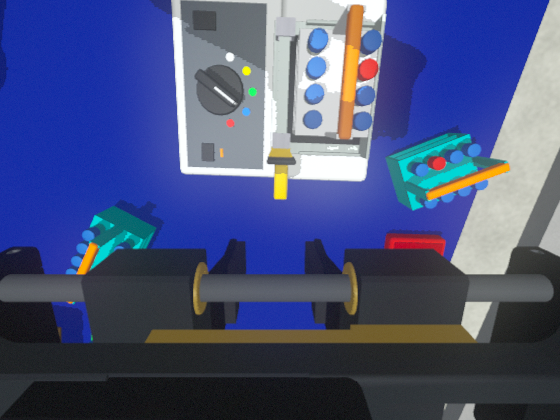

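Run:
```python
from h import *
t,R=dots2('w28',(215,60,262,130),8.45)
p,d,K,E=load('w28'); C=cloud(d,K,E)
S=np.array([[*sh(C[r,c]),C[r,c,2]] for r,c in((162,272),(162,290),(158,271))]); print('guard px',(S*1000).round(1).tolist())
b,c,s=blob(mask(p,(18,120,100),(34,255,255),(270,162,292,202))); P=np.array([[*sh(q),q[2]] for q in C[b]]); print('grip',(np.median(P,0)*1000).round(1),(P.min(0)*1000).round(1),(P.max(0)*1000).round(1))
print('handle', [((*(sh(C[r,cc])*1000).round(1),(C[r,cc,2]*1000).round(1))) for r,cc in((20,354),(75,350),(130,346))])
# bystanders before/after in top
for n in('top0','t27'):
    q=load(n)[0]; print(n,[blob(mask(q,*a))[1].round(1).tolist() for a in(((100,120,90),(112,255,190),(112,172,126,188)),((0,150,120),(6,255,255),(120,232,155,262)),((15,25,120),(32,140,255),(420,215,465,255)))])
```

```text
y [246.1  70.4] 60
g [252.1  91.3] 55
b [245.7 111.2] 53
r [230.  122.6] 47
free [0.5767 0.1163] 8.51 [[-0.0, -0.1], [-0.0, -0.1], [0.1, 0.2], [-0.0, 0.1]]
fixed [0.5767 0.1163] [[-0.0, 0.1], [0.0, 0.1], [-0.0, -0.2], [0.0, -0.1]]
guard px [[-9.3, -84.2, 175.5], [11.5, -83.7, 173.1], [-10.6, -80.6, 167.0]]
grip [   1.1 -107.2  174.2] [  -6.3 -127.2  171.2] [  8.7 -41.5 518.6]
handle [(np.float64(56.0), np.float64(44.0), np.float64(235.3)), (np.float64(56.9), np.float64(1.4), np.float64(236.3)), (np.float64(58.3), np.float64(-45.0), np.float64(235.2))]
top0 [[117.1, 179.8], [133.2, 246.1], [443.9, 236.1]]
t27 [[117.2, 179.7], [133.2, 246.1], [443.8, 236.1]]
```

Everything checks out: guard front at y about -80 mm, bar axis z about 138 mm, rack at (57, 1) mm, pointer at -36°, bystanders unmoved. Handing in.

Run:
```python
from h import *
print(robot.hand_in())
```

```text
the job is handed in; nothing more can be done
None
```

The rack is on the tray, the bar is home through both guide tubes, and the selector is at blue. I handed the job in at about 29 s of the 72 s allowed; the hand-in gave no verdict.

- **Rack:** I lifted the white rack by its orange handle and set it down at about (57, 1) mm in the shaker frame, against the spot at (56.5, 0). Its handle top is level at 235 mm.
- **Bar:** I fed it from the right with almost no force until the guard met the yellow mouth at about 4.5 N, then let go. In the last check the guard front was at y about -80 mm and the bar's axis at z about 138 mm. I did not see the tip directly; from the hand's position it was at y about 72 mm.
- **Selector:** I turned it from yellow to blue. The pointer measured -36.2° by direction and -35.9° by line fit, against -36° wanted.
- **Bystanders:** The bottle, jar and tape roll moved no more than 0.1 pixel in the top view between the start and the end.

**Measurements that disagreed:** My first estimate of the shaker's angle, from partial colour masks, read 10.2–10.4°. Better masks and the tray edges gave 8.4°, and I used that. Dot heights from pairing the top and wrist views came out 7–19 mm low on those same masks, so I relied on the depth readings and the tray edges instead. No final check failed.

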